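Find the high spot of a lap wheel on the truing stand

TASK

Set the wheel on the truing stand, with a round part of its rim against the feeler so that the needle stays low, and let go of it. Then take it again by its square grip and turn it slowly on the stand, letting go and taking it afresh as often as needed, until you find the one high spot of the rim; leave the wheel seated and at rest with the high spot at the feeler, the needle at its highest reading, and let go. Leave the jar and the dish where they stand.

Things in the scene. Friction and masses are not known exactly. Their poses are not given: they have to be found in the camera images.
- grip_mid (a point): Loose wheel (about 0.5 kg), lying flat: point on the axis of its dark upright square grip, 52 mm above the wheel's underside. The grip is 22 x 22 mm and stands from 22 to 68 mm above the underside, over the disc. z is up along the axis; x and y are square to the grip's flats.
- disc_mid (a point): Centre of the wheel's grey metal disc, 90 mm across, from 12 to 22 mm above the underside; same axes as grip_mid. Its rim is round but for one smooth high spot, 4 mm proud and some 60 degrees long, at an unknown angle to the grip, different every time. Below the disc is a hub 56 mm across, 12 mm high, with a blind bore 16.8 mm across and 12 mm deep in its underside.
- seat (a point): Truing stand, fixed, a grey plate 136 x 132 x 10 mm: centre of its round steel seat face, 12 mm above the bench, on which the wheel's underside rests (grip_mid is then 52 mm above this point). z is up; x points from here to where the feeler touches the rim. The wheel turns freely on the seat, held in place only by its weight and the pin.
- pin_tip (a point): Top of the stand's tapered steel pin, 11 mm above the seat, which enters the wheel's bore: 16.2 mm thick at its foot, 9 mm at its tip. Feeler, post and white scale beyond the seat (+x) stay below 42 mm above the bench; the feeler's upright end slants outwards at its top, so the wheel coming down from above pushes it aside.
- needle (a joint): Feeler and needle, one lever on an upright pivot, pressed to the rim by a light spring (under 1 N). Rad: 0 with no wheel, about 0.05 on the round part of the seated wheel's rim, growing as the rim pushes the feeler outwards: about 0.24 at the top of the high spot (both up to 0.03 more or less, for the wheel has a little play on the pin). The lever touches the rim 20 mm from its pivot.
- needle_tip (a point): Tip of the dark needle, 83 mm from the pivot, over the small white scale; it moves away from the wheel as the reading grows, about 17 mm between the round part and the high spot.
- jar: Closed round jar with a black lid, 54 mm across and 50 mm high; origin at the centre of its underside. A bystander.
- dish: White round dish, 72 mm across and 18 mm high; origin at the centre of its underside. A bystander.
Things that resemble listed ones, but are neither listed nor needed, are in the scene too. Of the things shaped like the part that bears grip_mid, the aluminium one is meant.

How it is judged:
On the way:
1. the wheel sits on the stand's seat, let go, with the needle low (a round part of the rim at the feeler) (horizontal distance between grip_mid and seat below 0.003 m and z of grip_mid in the frame of seat below 0.0545 m and angle between grip_mid's own z axis and vertical below 0.05 rad and contact force between the fingers and anything else below 0.1 N and value of joint needle between 0.01 and 0.14 rad), for 0.2 s.
At the end, for the whole second after the job is handed in: The wheel sits flat on the stand's seat (axis within 3 mm of the pin's, not more than 2.5 mm up, upright within 0.05 rad), released and at rest, with its high spot at the feeler: the needle reads over 0.19 rad, which is some 10 to 18 degrees of wheel either side of the top (horizontal distance between grip_mid and seat below 0.003 m and z of grip_mid in the frame of seat below 0.0545 m and angle between grip_mid's own z axis and vertical below 0.05 rad and value of joint needle above 0.19 rad and velocity of joint needle between -0.05 and 0.05 rad/s); the robot touches nothing.
It fails at once if the jar is moved more than 3 cm (distance of jar from where it was at the start of the episode above 0.03 m).
It fails at once if the dish is moved more than 3 cm (distance of dish from where it was at the start of the episode above 0.03 m).
It also fails if it takes over 72 s, if anything falls off the work surface, if the arm or the gripper's body presses on something with over 40 N, if the wrist force passes 120 N, or if a joint passes its speed limit or range.

ROBOT

A 6-joint arm with a two-finger parallel gripper is mounted at the origin on a cart in front of the work surface, level with it; the furniture and walls round the work are solid. World frame = base frame: x ahead of the robot, y to its left, z up, the work surface at z = 0. Lengths are in m, angles in rad, forces in N, time in s.
With the tool pointing down it reaches from about 0.375 to 0.975 m from the base axis. Payload 3.8 kg.
Tool frame: the origin (TCP) lies at the very end of the fingers, on their centre line; the grasp point (between the pads) lies 19 mm behind it; z points along the fingers, y is the direction in which the jaws open and shut (so a half turn about z gives the same grasp; the last joint's range is limited). The gripper opens to 88 mm and grips with 3 to 60 N. Pads are 18 mm wide; open, the fingers measure 123 mm over their backs; the gripper's body (75 mm by 187 mm) begins 45 mm behind the grasp point.
Start: joints at [1.299, 0.264, 1.604, -0, 1.274, -0.037], TCP at [0.157, 0.656, 0.203] pointing down, gripper open.
Joint ranges: [-2.63, 2.63], [-0.94, 2.18], [0.31, 2.57], [-1.31, 4.45], [0, 2.66], [-2.55, 2.55]. Speed limits (rad/s): [2.57, 2.57, 3.14, 3.14, 3.14, 3.14].

INTERFACE

Orientations are given as a rotation vector (axis times angle).
In Python, from cell import observe, snapshot, robot gives the robot as it stands. The module is installed in compiled form; this text tells all that it offers.
- The arm moves only by the tool arm_command, never from a script. Its argument "targets" is a list of rows, each an object with "slide": the shift along the tool's x, y, z in mm, a list of three; "delta_rot": the turn, a rotation vector about the tool's x, y, z in degrees, a list of three. In form: [{"slide": [x, y, z], "delta_rot": [wx, wy, wz]}, ...]. A call has 1 to 5 rows; each row is the pose to reach, as a shift and turn from the pose measured when the call began, along the tool's axes at that moment; what a row does not reach only later rows make up. A row lasts 1/12 s, in which the tool goes at most 41.7 mm and 7.16 degrees, less where a joint would pass 70% of its speed; a pose out of reach is approached as far as the arm can. A call with a gripper value outside its range is refused whole. "claw" is the opening in per cent of the stroke, from 0 (shut) to 100 (fully open), set as the call begins (left out, the last holds). The fingers move at their own pace and stop on an object; the grip force is fixed at half the most. Time passes only in rows, so rows that repeat a pose let the fingers close. It gives the time, the measured TCP pose, the force and the opening at its end, in the units of the state.
- observe(): the state, without advancing time (a new reading comes with each control period).
- snapshot(name): name is "scene" or "top" or "wrist"; returns a dict with "frame" (384x512x3 uint8, blue, green, red), "vertical_fov" (degrees; the focal length in pixels is half the picture's height over the tangent of half this angle, whatever the lens; pixels are square), "cx", "cy" (the principal point, pixels), "pose" (4x4, takes a point from camera to world coordinates); the wrist camera has in their place "hand_eye" (4x4, takes a point from camera to tool coordinates, whose origin is the TCP and whose axes are the flange's). Camera axes: x right, y up, looking along -z (the intrinsics and any distortion apply to the point x, -y, -z); pixel columns grow to the right and rows downward; lengths in m; the calibration is good to about 2 mm. A picture is of the moment at which its call begins: read the wrist's pose just before it. There is no depth.
- robot.close_job(): hands the job in, once; it reports no verdict.
The state is a dict: "time_s": time; "joints": joint angles; "qvel": joint speeds; "joint_torque": joint torques, N m; "eef_pos": TCP position; "orientation": TCP orientation; "ft_force": force on the tool from outside, world axes, zero at the start; "ft_torque": the same for the moment, N m; "opening": finger opening in m.
Only numpy, scipy, OpenCV 4.12 (cv2) and the standard library are available. Lean on these libraries where they do the work, as an engineer would, in place of code of your own. Each camera call takes 0.05 s, during which the arm holds its last target. There are 200 camera calls.

## Working session

There is one attempt and no reset: what is moved stays moved. The work goes in short steps, Python scripts to look and compute and a tool call to move; the robot and the scene stay as the last step left them, time stands still between calls to the robot, and variables do not carry over. Pictures are saved under pics/ and viewed, about 8 in all and at most 12, crops included, and the job is handed in when it is done.

Besides the shell and the picture viewer there is one more tool, called as name(argument=value, ...), one argument or row to a line, values as JSON. arm_command: Moves the arm, as the interface text tells. Its arguments: {"type":"object","properties":{"targets":{"type":"array"},"claw":{"type":"number"}},"required":["targets"]}

```bash
mkdir -p pics; cat > h.py <<'E'
import numpy as np, cv2
from scipy.spatial.transform import Rotation as R
from cell import observe, snapshot, robot
def cam(name):
    s=observe(); d=snapshot(name)
    if 'pose' in d: P=np.array(d['pose'])
    else:
        T=np.eye(4);T[:3,:3]=R.from_rotvec(s['orientation']).as_matrix();T[:3,3]=s['eef_pos'];P=T@np.array(d['hand_eye'])
    f=d['frame'].shape[0]/2/np.tan(np.radians(d['vertical_fov'])/2)
    return dict(im=d['frame'],P=P,f=f,cx=d['cx'],cy=d['cy'],d={k:v for k,v in d.items() if k!='frame'})
def ray(c,u,v):
    r=c['P'][:3,:3]@np.array([(u-c['cx'])/c['f'],-(v-c['cy'])/c['f'],-1.]);return c['P'][:3,3],r/np.linalg.norm(r)
def onz(c,u,v,z):
    o,r=ray(c,u,v);return o+r*(z-o[2])/r[2]
def proj(c,p):
    q=c['P'][:3,:3].T@(np.array(p)-c['P'][:3,3]);return c['cx']-c['f']*q[0]/q[2],c['cy']+c['f']*q[1]/q[2]
def cross(a,b):
    (o,r),(p,s)=a,b;A=np.stack([r,-s],1);t=np.linalg.lstsq(A,p-o,rcond=None)[0]
    x,y=o+r*t[0],p+s*t[1];return (x+y)/2,np.linalg.norm(x-y)
E
python3 - <<'E'
from h import *
import pickle
cs={n:cam(n) for n in('scene','top','wrist')}
pickle.dump(cs,open('c0.pkl','wb'))
for n,c in cs.items(): print(n,c['d'],c['f'])
print(observe())
cv2.imwrite('pics/a.png',np.vstack([cs['scene']['im']]));cv2.imwrite('pics/b.png',cs['top']['im'])
E
```

```text
scene {'vertical_fov': 54.377552048404105, 'cx': 253.4627046125136, 'cy': 192.96158347327744, 'pose': array([[ 0.6659916 ,  0.52375586, -0.5311638 , -0.00561346],
       [-0.74578443,  0.48291366, -0.45891174, -0.43991779],
       [ 0.01614854,  0.70176506,  0.71222541,  0.84017197],
       [ 0.        ,  0.        ,  0.        ,  1.        ]])} 373.7716779327811
top {'vertical_fov': 44.19254459258457, 'cx': 271.048946045764, 'cy': 186.54992946099884, 'pose': array([[ 1.60837588e-02,  9.95796538e-01, -9.01696617e-02,
         4.40624725e-01],
       [-9.99870609e-01,  1.59931375e-02, -1.72748481e-03,
         6.37125096e-02],
       [-2.78127590e-04,  9.01857790e-02,  9.95924921e-01,
         1.47109023e+00],
       [ 0.00000000e+00,  0.00000000e+00,  0.00000000e+00,
         1.00000000e+00]])} 472.92724729316626
wrist {'vertical_fov': 61.00266965666895, 'cx': 256.9561072910691, 'cy': 192.36061403886015, 'hand_eye': array([[-1.27872556e-03,  9.50902743e-01,  3.09487219e-01,
         8.07997286e-02],
       [ 9.99998943e-01,  1.00185354e-03,  1.05354569e-03,
         2.45102095e-04],

[... 153 characters left out ...]
1.00000000e+00]])} 325.9339549381702
{'time_s': 0.15, 'joints': array([ 1.29908614e+00,  2.64588192e-01,  1.60505701e+00, -1.24845129e-05,
        1.27367520e+00, -3.68726598e-02]), 'qvel': array([-0.00096631, -0.00146616, -0.00374003, -0.00114868,  0.0002127 ,
        0.0002748 ]), 'joint_torque': array([-2.21273813e-04, -5.02846420e+01, -3.57467294e+01,  7.29297800e-02,
        2.50519544e-02, -7.32840340e-05]), 'eef_pos': array([0.15688806, 0.65589218, 0.20147038]), 'orientation': array([-3.67999290e-01, -3.11970825e+00,  2.68435890e-03]), 'ft_force': array([ 0.35413413,  0.24347052, -0.53225259]), 'ft_torque': array([-0.00675181, -0.0180126 ,  0.02944676]), 'opening': 0.0879564850777167}
```

View pics/a.png

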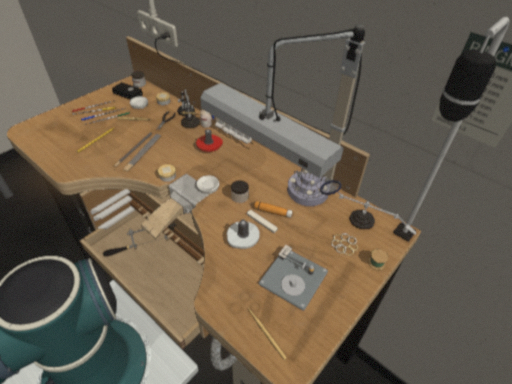

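View pics/b.png

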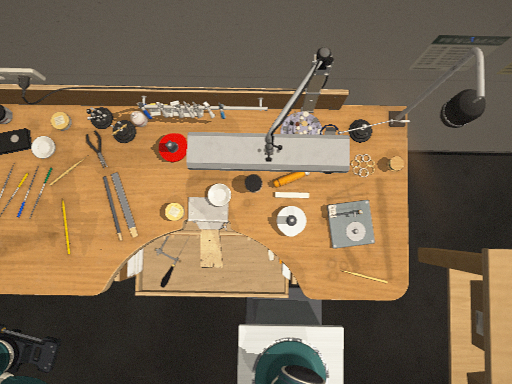

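Candidates for the wheel: the grey-white disc with a dark square grip at scene (241,234) / top (291,221), the red disc with a knob at scene (208,140) / top (172,148), and the dark stands at scene (190,118) and (363,218). By description I choose the first; the stand is at scene (293,278) / top (350,223), jar at top (253,183) and dish at top (219,195). I'll check with a close crop.

```bash
python3 - <<'E'
from h import *
import pickle
cs=pickle.load(open('c0.pkl','rb'))
s,t=cs['scene'],cs['top']
for n,us,ut in [('wheel',(241,236),(291,221)),('grip',(242,228),(291,220)),('red',(208,143),(172,148)),('seat',(293,284),(355,230)),('jar',(240,186),(253,183)),('dish',(208,184),(219,195)),('lampL',(205,95),(188,152)),('lampR',(333,165),(349,152))]:
    print(n,cross(ray(s,*us),ray(t,*ut)))
a=cv2.resize(s['im'][170:330,200:360],(480,480),interpolation=3)
b=cv2.resize(t['im'][180:260,265:385],(720,480),interpolation=3)[:, :320*2]
c=np.hstack([cv2.resize(s['im'][200:310,210:340],(400,338),interpolation=3),cv2.resize(t['im'][190:260,270:380],(400,338)[:2],interpolation=3)])
d=np.hstack([cv2.resize(s['im'][90:160,165:265],(400,260),interpolation=3),cv2.resize(t['im'][100:170,140:240],(400,260),interpolation=3)])
cv2.imwrite('pics/c.png',np.vstack([c,d]))
E
```

```text
wheel (array([0.46509963, 0.00517879, 0.01155687]), np.float64(0.005993960064350173))
grip (array([0.4683742 , 0.00574159, 0.04317306]), np.float64(0.003683415732691373))
red (array([0.68760284, 0.37735321, 0.01410315]), np.float64(0.001584040768515303))
seat (array([ 0.44209634, -0.19337987,  0.00926598]), np.float64(0.002327947420661154))
jar (array([0.57964627, 0.12070609, 0.04760704]), np.float64(0.0006604563277603679))
dish (array([0.54397367, 0.22676004, 0.01180049]), np.float64(0.0001454597036284106))
lampL (array([0.62738937, 0.2867143 , 0.27032075]), np.float64(0.01975800368900865))
lampR (array([ 0.64470248, -0.13532094,  0.24263939]), np.float64(0.004868193165143782))
```

View pics/c.png

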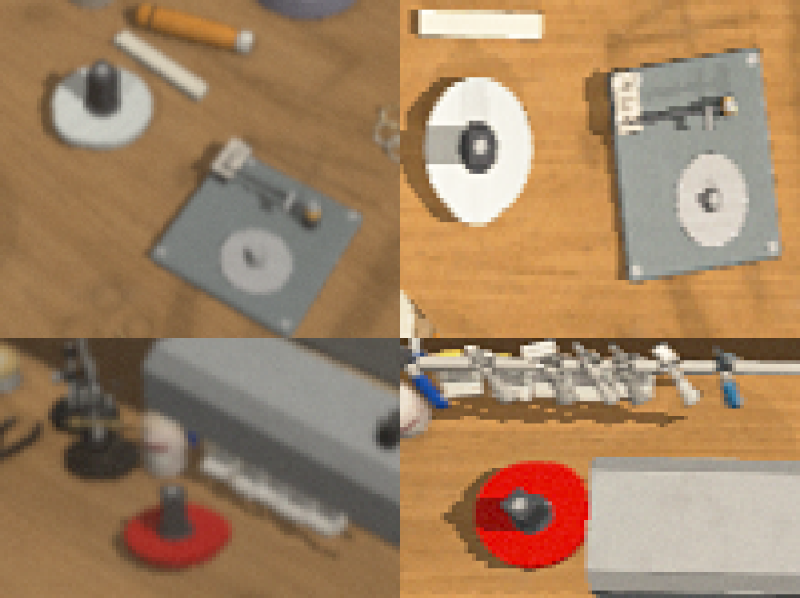

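The crop shows the aluminium-grey disc with an upright dark grip at top (291,221), beside the stand with its seat at about top (355,231). The look-alike is red plastic. The high spot seems to point towards the image bottom (−x), away from the feeler side. Moving so the wrist camera sees both.

arm_command(
  targets=[
    {"slide": [-35, -24, 0], "delta_rot": [0, 0, 0]},
    {"slide": [-70, -48, 0], "delta_rot": [0, 0, 0]},
    {"slide": [-105, -72, 0], "delta_rot": [0, 0, 0]},
    {"slide": [-140, -96, 0], "delta_rot": [0, 0, 0]},
    {"slide": [-175, -120, 0], "delta_rot": [0, 0, 0]},
  ],
  claw=100,
)

```text
time_s: 0.57
eef_pos: [0.297, 0.4999, 0.2013]
orientation: [-0.367, -3.12, 0.004]
ft_force: [0.9, 0.0, -0.2]
opening: 0.088
```

arm_command(
  targets=[
    {"slide": [-24, -32, 0], "delta_rot": [0, 0, 0]},
    {"slide": [-48, -64, 0], "delta_rot": [0, 0, 0]},
    {"slide": [-72, -96, 0], "delta_rot": [0, 0, 0]},
    {"slide": [-96, -128, 0], "delta_rot": [0, 0, 0]},
    {"slide": [-120, -160, 0], "delta_rot": [0, 0, 0]},
  ],
)

```text
time_s: 0.98
eef_pos: [0.3768, 0.3145, 0.2014]
orientation: [-0.366, -3.12, 0.004]
ft_force: [1.0, -0.5, 0.4]
opening: 0.0885
```

arm_command(
  targets=[
    {"slide": [-18, -35, 0], "delta_rot": [0, 0, 0]},
    {"slide": [-36, -70, 0], "delta_rot": [0, 0, 0]},
    {"slide": [-54, -105, 0], "delta_rot": [0, 0, 0]},
    {"slide": [-72, -140, 0], "delta_rot": [0, 0, 0]},
    {"slide": [-90, -175, 0], "delta_rot": [0, 0, 0]},
  ],
)

```text
time_s: 1.4
eef_pos: [0.4236, 0.1215, 0.2018]
orientation: [-0.366, -3.12, 0.004]
ft_force: [0.3, -0.5, 0.6]
opening: 0.0882
```

arm_command(
  targets=[
    {"slide": [-13, -36, 0], "delta_rot": [0, 0, 0]},
    {"slide": [-26, -72, 0], "delta_rot": [0, 0, 0]},
    {"slide": [-39, -108, 0], "delta_rot": [0, 0, 0]},
    {"slide": [-52, -144, 0], "delta_rot": [0, 0, 0]},
    {"slide": [-65, -180, 0], "delta_rot": [0, 0, 0]},
  ],
)

```text
time_s: 1.82
eef_pos: [0.4448, -0.0705, 0.2022]
orientation: [0.366, 3.12, -0.004]
ft_force: [1.4, 0.6, -0.2]
opening: 0.0884
```

```bash
python3 - <<'E'
from h import *
import pickle
observe()
c=cam('wrist');c2=None
pickle.dump(c,open('w1.pkl','wb'))
cv2.imwrite('pics/d.png',cv2.resize(c['im'],(800,600),interpolation=3))
E
```

```text
(no output)
```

View pics/d.png

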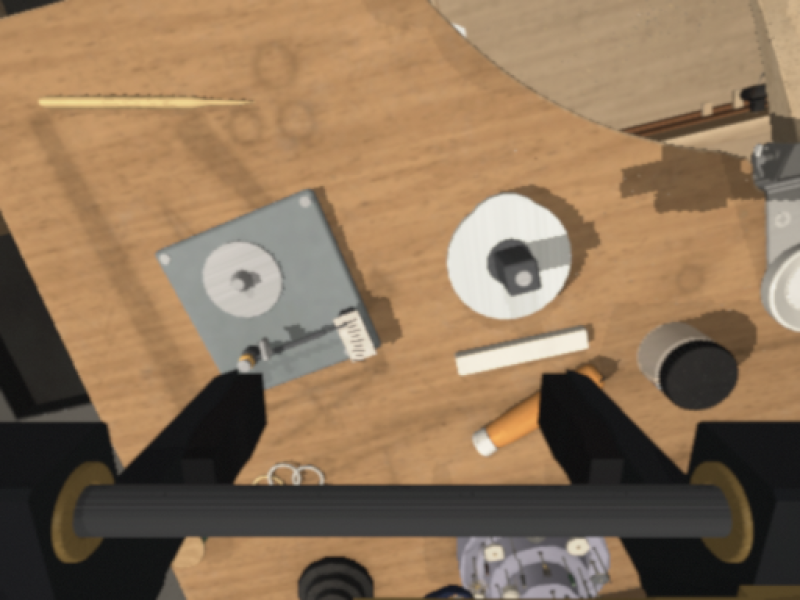

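The wrist picture (800×600) shows the wheel disc centred near (510,256) with grip top near (521,280), the stand seat near (242,280), pin (242,280), feeler near (247,350), and scale at (355,335). Measuring.

```bash
cat >> h.py <<'E'
def blob(c,box,smax=45,vmin=110):
    u0,v0,u1,v1=box;hs=cv2.cvtColor(c['im'],cv2.COLOR_BGR2HSV)
    m=np.zeros(c['im'].shape[:2],np.uint8);s=hs[v0:v1,u0:u1];m[v0:v1,u0:u1]=((s[...,1]<smax)&(s[...,2]>vmin))*255
    k=max(cv2.findContours(m,cv2.RETR_EXTERNAL,cv2.CHAIN_APPROX_NONE)[0],key=cv2.contourArea)
    return cv2.convexHull(k)[:,0].astype(float),k[:,0].astype(float)
def circ(p):
    A=np.c_[2*p,np.ones(len(p))];x=np.linalg.lstsq(A,(p**2).sum(1),rcond=None)[0];return x[:2],np.sqrt(x[2]+x[0]**2+x[1]**2)
def rim(c,box,z,**k):
    h,_=blob(c,box,**k);P=np.array([onz(c,u,v,z)[:2] for u,v in h])
    # dense hull
    Q=np.concatenate([np.linspace(a,b,8,endpoint=False) for a,b in zip(P,np.roll(P,-1,0))])
    w=np.ones(len(Q),bool)
    for _ in range(6):
        o,r=circ(Q[w]);e=np.hypot(*(Q-o).T)-r;w=np.abs(e)<.0012
    a=np.degrees(np.arctan2(*(Q-o).T[::-1]));return o,r,e,a
E
python3 - <<'E'
from h import *
import pickle
c=pickle.load(open('w1.pkl','rb'))
for u,v in[(480,250),(560,290),(210,280),(180,255),(270,320),(521,280)]:
    print(u,v,cv2.cvtColor(c['im'],cv2.COLOR_BGR2HSV)[int(v*.64),int(u*.64)])
o,r,e,a=rim(c,(275,115,380,212),.022,smax=60,vmin=100)
print('wheel',o,r)
for t in range(-180,180,20):
    m=(a>=t)&(a<t+20);print(t+10,np.round(1000*e[m].mean(),1) if m.any() else None,end='; ')
o,r,e,a=rim(c,(120,145,190,212),.012,smax=24,vmin=130);print('\nseat',o,r,np.abs(e).max())
# stand plate corners
for u,v in [(157,252),(312,188),(380,348)]: print(onz(c,u*.64,v*.64,.01))
print('pin',onz(c,242*.64,282*.64,.023),'feeler',onz(c,247*.64,352*.64,.03))
print('grip top',[onz(c,u*.64,v*.64,.068)[:2] for u,v in [(500,273),(530,262),(543,287),(512,297)]])
im=c['im'];cv2.imwrite('pics/e.png',np.hstack([cv2.resize(im[110:215,275:385],(400,382),interpolation=3),cv2.resize(im[110:250,95:245],(400,382),interpolation=3)]))
E
```

```text
480 250 [ 26   9 234]
560 290 [ 19  28 188]
210 280 [ 18  15 206]
180 255 [ 53   7 156]
270 320 [ 48   9 148]
521 280 [ 19  14 196]
wheel [0.46888373 0.00348832] 0.04531729591322145
-170 2.9; -150 0.6; -130 0.3; -110 0.1; -90 -0.2; -70 -0.3; -50 -0.1; -30 -0.0; -10 -0.4; 10 0.1; 30 0.1; 50 0.6; 70 0.2; 90 -0.4; 110 -0.2; 130 -0.5; 150 1.2; 170 3.3; 
seat [ 0.44368997 -0.19762712] 0.048208747279853664 0.015470744895655045
[ 0.40495416 -0.25081156  0.01      ]
[ 0.38670513 -0.12375309  0.01      ]
[ 0.51981439 -0.10669426  0.01      ]
pin [ 0.43947953 -0.19115879  0.023     ] feeler [ 0.49145011 -0.20283485  0.03      ]
grip top [array([ 0.46319757, -0.01011914]), array([0.46047312, 0.00978631]), array([0.47893154, 0.01537984]), array([ 0.48100291, -0.00532233])]
```

View pics/e.png

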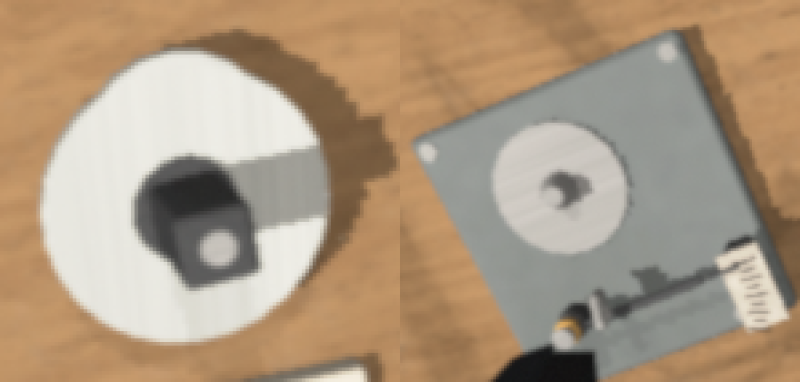

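arm_command(
  targets=[
    {"slide": [-2, 19, 0], "delta_rot": [0, 0, -6]},
    {"slide": [-4, 38, 0], "delta_rot": [0, 0, -12]},
    {"slide": [-5, 57, 0], "delta_rot": [0, 0, -18]},
    {"slide": [-6, 78, 0], "delta_rot": [0, 0, -25]},
    {"slide": [-6, 78, 0], "delta_rot": [0, 0, -25]},
  ],
)

```text
time_s: 2.28
eef_pos: [0.4702, -0.0001, 0.2016]
orientation: [0.322, -3.125, 0.01]
ft_force: [0.3, -0.1, -0.2]
opening: 0.0877
```

```bash
python3 - <<'E'
from h import *
import pickle
w1=pickle.load(open('w1.pkl','rb'))
s=observe();c=cam('wrist');pickle.dump(c,open('w2.pkl','wb'))
print(s['joints'],s['eef_pos'],R.from_rotvec(s['orientation']).as_matrix().round(3))
q=[(275+u/3.64,110+v/3.64) for u,v in[(170,222),(248,208),(260,270),(192,288)]]
Q=np.array([onz(w1,u,v,.068)[:2] for u,v in q]);print(Q.mean(0));d=np.roll(Q,-1,0)-Q;print(np.degrees(np.arctan2(d[:,1],d[:,0])),np.hypot(*d.T))
print('feeler',onz(w1,168.9,221.7,.035),'pivot',onz(w1,95+165/2.667,110+325/2.73,.04))
p=proj(c,(.469,.0035,.068));print(p)
u,v=map(int,p);cv2.imwrite('pics/f.png',cv2.resize(c['im'][v-70:v+60,u-80:u+80],(800,650))[:600])
print('crop origin',u-80,v-70)
E
```

```text
[-0.04797044 -0.13117053  2.02559725 -0.00682583  1.24638057 -1.82165405] [ 4.70230052e-01 -8.42729617e-05  2.01550732e-01] [[-0.979 -0.204  0.   ]
 [-0.204  0.979 -0.007]
 [ 0.001 -0.006 -1.   ]]
[0.46995482 0.00376036]
[  87.18547574    1.68063822  -87.60205177 -172.38841813] [0.02149884 0.01836628 0.01932605 0.0204024 ]
feeler [ 0.4882945  -0.18694719  0.035     ] pivot [ 0.49211341 -0.20147177  0.04      ]
(np.float64(261.5245762370323), np.float64(170.80761408768913))
crop origin 181 100
```

View pics/f.png

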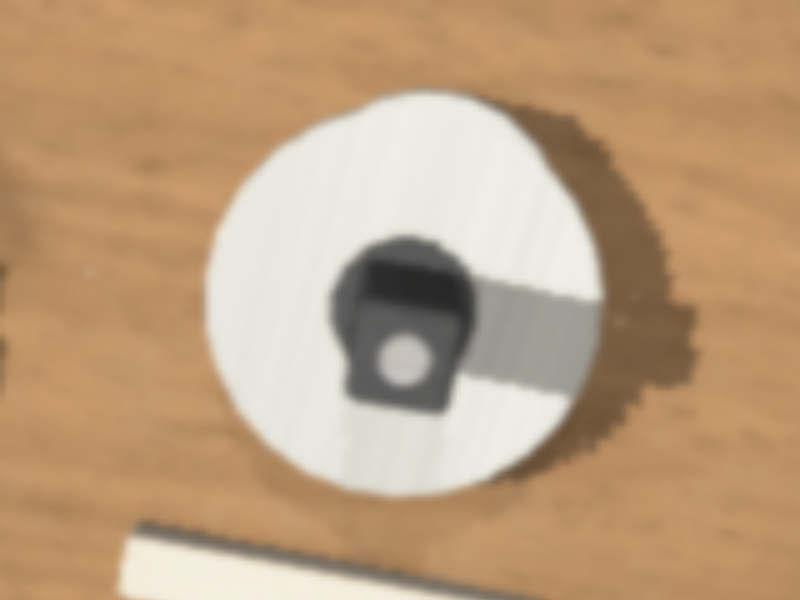

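The crop shows the grip top with corners (358,302), (462,318), (447,411), (348,400), its dot at (404,360), and the bulge at the top of the disc (435,92).

```bash
python3 - <<'E'
from h import *
import pickle
w1=pickle.load(open('w1.pkl','rb'));c=pickle.load(open('w2.pkl','rb'));cs=pickle.load(open('c0.pkl','rb'))
print('grip top dot',cross(ray(w1,334.6,178.7),ray(c,261.8,172)))
q=[(181+u/5,100+v/5) for u,v in[(358,302),(462,318),(447,411),(348,400)]]
Q=np.array([onz(c,u,v,.068)[:2] for u,v in q]);print(Q.mean(0));d=np.roll(Q,-1,0)-Q;print(np.degrees(np.arctan2(d[:,1],d[:,0])),np.hypot(*d.T))
o,r,e,a=rim(c,(215,112,308,202),.022,smax=60,vmin=100);print(o,r,'peak',a[e>.002].min(),a[e>.002].max(),[round(x) for x in np.sort(a[e>.002])[::10]])
# seat by contour with canny-ish bright threshold, on w1
g=cv2.cvtColor(w1['im'],cv2.COLOR_BGR2GRAY);x=g[145:212,120:190]
for th in (165,172,180,190):
    m=(x>th).astype(np.uint8);ks=cv2.findContours(m,0,1)[0];k=max(ks,key=cv2.contourArea)[:,0]+[120,145]
    k=cv2.convexHull(k.astype(np.int32))[:,0]
    P=np.array([onz(w1,*p,.012)[:2] for p in k]);print(th,circ(P))
print('pin w1',onz(w1,95+152/2.667,110+192/2.73,.023))
E
```

```text
grip top dot (array([0.47073564, 0.00387537, 0.06692592]), np.float64(0.0007601916588194797))
[0.46979375 0.0038976 ]
[  92.84983826    3.58419829  -84.79616922 -174.27662769] [0.02089023 0.01942026 0.02013989 0.02027136]
[0.46926874 0.00369465] 0.04513486575739748 peak -178.85586651999967 179.57849520629364 [-179, -166, 159, 165, 175]
165 (array([ 0.43974565, -0.19567202]), np.float64(0.029877257410229018))
172 (array([ 0.43974558, -0.19559376]), np.float64(0.02955265664462979))
180 (array([ 0.43980077, -0.19545188]), np.float64(0.029114573790069185))
190 (array([ 0.43963104, -0.19538084]), np.float64(0.02852828428327157))
pin w1 [ 0.43853316 -0.19435062  0.023     ]
```

arm_command(
  targets=[
    {"slide": [0, 2, 35], "delta_rot": [0, 0, 4]},
    {"slide": [0, 4, 70], "delta_rot": [0, 0, 7.5]},
    {"slide": [0, 5, 105], "delta_rot": [0, 0, 7.5]},
    {"slide": [0, 5, 140], "delta_rot": [0, 0, 7.5]},
    {"slide": [0, 5, 158], "delta_rot": [0, 0, 7.5]},
  ],
)

```text
time_s: 2.75
eef_pos: [0.465, 0.0018, 0.0394]
orientation: [0.105, -3.133, 0.013]
ft_force: [-1.0, -0.7, 0.1]
opening: 0.0879
```

arm_command(
  targets=[
    {"slide": [0, 0, 10], "delta_rot": [0, 0, 0]},
    {"slide": [0, 0, 10], "delta_rot": [0, 0, 0]},
    {"slide": [0, 0, 10], "delta_rot": [0, 0, 0]},
  ],
)

```text
time_s: 3.0
eef_pos: [0.4644, 0.0013, 0.0292]
orientation: [0.103, -3.132, 0.013]
ft_force: [0.5, 0.3, 0.3]
opening: 0.0882
```

```bash
python3 - <<'E'
from h import *
s=observe();print(s['joints'].round(3),s['eef_pos'],R.from_rotvec(s['orientation']).as_matrix().round(4),s['ft_force'])
E
```

```text
[-0.044  0.054  2.198 -0.011  0.897 -1.673] [0.46442398 0.00127285 0.02922472] [[-0.9978 -0.0656 -0.0075]
 [-0.0656  0.9978 -0.0084]
 [ 0.008  -0.0079 -0.9999]] [0.51680119 0.33712773 0.33707848]
```

arm_command(
  targets=[
    {"slide": [-3, 1, -4], "delta_rot": [-0.45, -0.45, 0]},
    {"slide": [-5.5, 2, -4], "delta_rot": [-0.45, -0.45, 0]},
    {"slide": [-5.5, 2, -4], "delta_rot": [-0.45, -0.45, 0]},
  ],
)

```text
time_s: 3.25
eef_pos: [0.4726, 0.0035, 0.0355]
orientation: [-0.102, 3.135, -0.0]
ft_force: [-0.1, -0.7, 0.6]
opening: 0.0878
```

arm_command(
  targets=[
    {"slide": [0, 0, 0], "delta_rot": [0, 0, 0]},
    {"slide": [0, 0, 0], "delta_rot": [0, 0, 0]},
    {"slide": [0, 0, 0], "delta_rot": [0, 0, 0]},
    {"slide": [0, 0, 0], "delta_rot": [0, 0, 0]},
    {"slide": [0, 0, 0], "delta_rot": [0, 0, 0]},
  ],
  claw=0,
)

```text
time_s: 3.67
eef_pos: [0.4724, 0.0036, 0.0355]
orientation: [-0.102, 3.135, -0.0]
ft_force: [-0.3, 0.5, -0.4]
opening: 0.057
```

arm_command(
  targets=[
    {"slide": [0, 0, 0], "delta_rot": [0, 0, 0]},
    {"slide": [0, 0, 0], "delta_rot": [0, 0, 0]},
    {"slide": [0, 0, 0], "delta_rot": [0, 0, 0]},
  ],
)

```text
time_s: 3.92
eef_pos: [0.4722, 0.0036, 0.0353]
orientation: [-0.102, 3.135, -0.0]
ft_force: [0.1, -0.5, -0.8]
opening: 0.0369
```

```bash
python3 - <<'E'
from h import *
s=observe();print(s['opening'],s['joints'].round(3),s['eef_pos'],R.from_rotvec(s['orientation']).as_matrix().round(4),s['ft_force'])
E
```

```text
0.03690334638751536 [-0.045  0.051  2.187  0.     0.899 -1.681] [0.4722401  0.00356504 0.03534491] [[-9.979e-01 -6.510e-02  4.500e-03]
 [-6.510e-02  9.979e-01 -1.000e-04]
 [-4.500e-03 -4.000e-04 -1.000e+00]] [ 0.12554031 -0.47473062 -0.84264202]
```

arm_command(
  targets=[
    {"slide": [2.5, 0, 2], "delta_rot": [0, 0.2, 0]},
    {"slide": [2.5, 0, 2], "delta_rot": [0, 0.2, 0]},
    {"slide": [2.5, 0, 2], "delta_rot": [0, 0.2, 0]},
    {"slide": [2.5, 0, 2], "delta_rot": [0, 0.2, 0]},
    {"slide": [2.5, 0, 2], "delta_rot": [0, 0.2, 0]},
  ],
)

```text
time_s: 4.33
eef_pos: [0.4698, 0.0034, 0.0333]
orientation: [-0.102, 3.139, -0.001]
ft_force: [-0.3, 0.7, 0.0]
opening: 0.0037
```

arm_command(
  targets=[
    {"slide": [0, 0, 0], "delta_rot": [0, 0, 0]},
    {"slide": [0, 0, 0], "delta_rot": [0, 0, 0]},
    {"slide": [0, 0, 0], "delta_rot": [0, 0, 0]},
  ],
)

```text
time_s: 4.58
eef_pos: [0.4698, 0.0034, 0.0334]
orientation: [-0.102, 3.139, -0.001]
ft_force: [0.5, 0.0, -0.2]
opening: 0.0004
```

```bash
python3 - <<'E'
from h import *
s=observe();print(s['opening'],s['joints'].round(3),s['eef_pos'],R.from_rotvec(s['orientation']).as_matrix().round(4),s['ft_force'])
E
```

```text
0.0003761393359530154 [-0.046  0.051  2.191 -0.     0.898 -1.681] [0.46983665 0.00340015 0.03336205] [[-9.979e-01 -6.510e-02  1.100e-03]
 [-6.510e-02  9.979e-01 -3.000e-04]
 [-1.100e-03 -4.000e-04 -1.000e+00]] [ 0.52860228  0.03860066 -0.21338443]
```

The fingers shut on nothing. Looking.

```bash
python3 - <<'E'
from h import *
import pickle
cs={n:cam(n) for n in('scene','top','wrist')};pickle.dump(cs,open('c3.pkl','wb'))
w=cs['wrist']['im'];s=cs['scene']['im'];t=cs['top']['im']
cv2.imwrite('pics/g.png',np.hstack([w[:,:],np.vstack([cv2.resize(s[170:298,190:318],(192,192)),cv2.resize(t[170:260,240:330],(192,192))])]))
E
```

```text
(no output)
```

View pics/g.png

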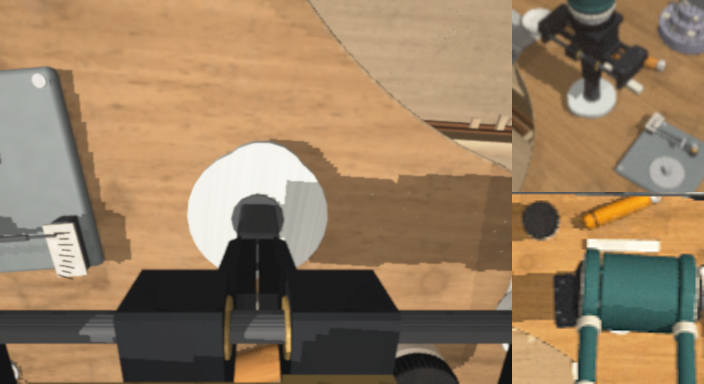

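```bash
python3 - <<'E'
from h import *
import pickle
cs=pickle.load(open('c3.pkl','rb'))
w=cs['wrist']['im'];s=cs['scene']['im'];t=cs['top']['im']
g=lambda x:np.clip(x.astype(float)*1.6+15,0,255).astype(np.uint8)
cv2.imwrite('pics/h.png',np.hstack([cv2.resize(g(w[130:330,180:340]),(400,500),interpolation=3),cv2.resize(g(s[175:275,200:280]),(400,500),interpolation=3)]))
print('tcp proj',proj(cs['wrist'],observe()['eef_pos']),'grip exp',proj(cs['wrist'],(.4697,.0038,.068)),proj(cs['wrist'],(.4697,.0038,.022)))
print('scene tcp',proj(cs['scene'],observe()['eef_pos']))
o,r,e,a=rim(cs['wrist'],(180,135,332,262),.022,smax=60,vmin=100);print(o,r)
E
```

```text
tcp proj (np.float64(256.83657359409557), np.float64(225.2524397949484)) grip exp (np.float64(257.46839344655405), np.float64(252.71338152852297)) (np.float64(257.4391031788334), np.float64(217.9795571401975))
scene tcp (np.float64(243.65355832917706), np.float64(230.35228886711693))
[0.46923518 0.00354759] 0.045040508227967006
```

View pics/h.png

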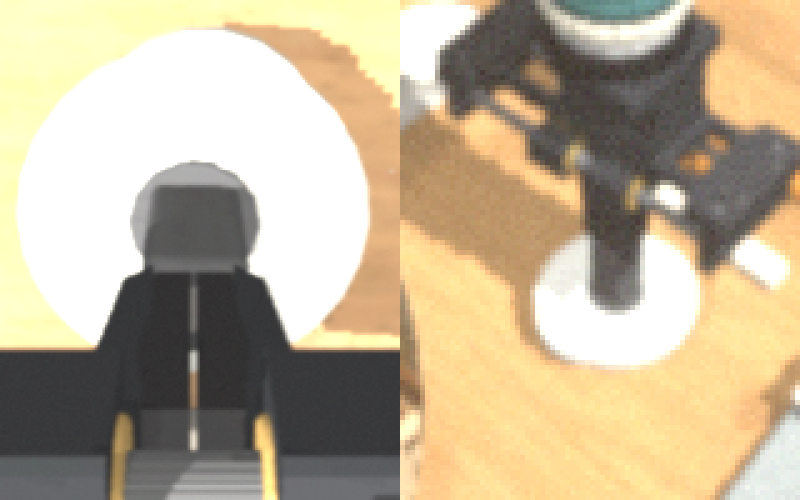

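The picture shows the closed fingertips (crop y≈270, pixel v≈238) lying above the grip top. Only the lower grip face is visible below them, so the real finger ends seem to be about 35 mm above the reported TCP. I'll open, then go down in small steps while watching the force.

arm_command(
  targets=[
    {"slide": [0, 0, 0], "delta_rot": [0, 0, 0]},
    {"slide": [0, 0, 0], "delta_rot": [0, 0, 0]},
    {"slide": [0, 0, 0], "delta_rot": [0, 0, 0]},
    {"slide": [0, 0, 0], "delta_rot": [0, 0, 0]},
    {"slide": [0, 0, 0], "delta_rot": [0, 0, 0]},
  ],
  claw=80,
)

```text
time_s: 5.15
eef_pos: [0.4698, 0.0034, 0.0333]
orientation: [-0.102, 3.139, -0.001]
ft_force: [-0.4, -0.1, 0.2]
opening: 0.0315
```

arm_command(
  targets=[
    {"slide": [0, 0, 0], "delta_rot": [0, 0, 0]},
    {"slide": [0, 0, 0], "delta_rot": [0, 0, 0]},
    {"slide": [0, 0, 0], "delta_rot": [0, 0, 0]},
    {"slide": [0, 0, 0], "delta_rot": [0, 0, 0]},
  ],
)

```text
time_s: 5.48
eef_pos: [0.4698, 0.0034, 0.0334]
orientation: [-0.102, 3.139, -0.001]
ft_force: [-0.3, 0.1, -0.0]
opening: 0.0582
```

```bash
python3 - <<'E'
from h import *
import pickle
s=observe();c=cam('wrist');print(s['opening'],s['eef_pos'],s['ft_force'])
o,r,e,a=rim(c,(180,135,332,262),.022,smax=60,vmin=100);print(o,r)
w=c['im'];cv2.imwrite('pics/i.png',w[110:330,100:412])
E
```

```text
0.05821798047863031 [0.46980389 0.00343053 0.03336273] [-0.2648192   0.12730549 -0.00037763]
[0.46924562 0.00357328] 0.04505337563457598
```

View pics/i.png

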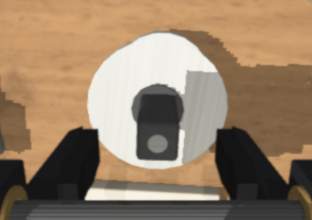

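Seen here: fingertips at crop (98,128) and (218,128), and grip top at (158,145). From their 120 px separation the tips sit 35 mm behind the reported TCP, consistent with the missed grasp. The wheel has not moved. Going down another 34 mm in two checked steps.

arm_command(
  targets=[
    {"slide": [0, 0, 6], "delta_rot": [0, 0, 0]},
    {"slide": [0, 0, 12], "delta_rot": [0, 0, 0]},
    {"slide": [0, 0, 18], "delta_rot": [0, 0, 0]},
  ],
)

```text
time_s: 5.78
eef_pos: [0.4697, 0.0034, 0.0147]
orientation: [-0.102, 3.139, -0.001]
ft_force: [-0.2, -0.2, 0.5]
opening: 0.0704
```

arm_command(
  targets=[
    {"slide": [0, 0, 4], "delta_rot": [0, 0, 0]},
    {"slide": [0, 0, 8], "delta_rot": [0, 0, 0]},
    {"slide": [0, 0, 12], "delta_rot": [0, 0, 0]},
  ],
)

```text
time_s: 6.03
eef_pos: [0.4693, 0.0034, 0.0018]
orientation: [-0.102, 3.14, -0.0]
ft_force: [0.2, 0.6, -0.1]
opening: 0.0702
```

arm_command(
  targets=[
    {"slide": [0, 0, 2], "delta_rot": [0, 0, 0]},
    {"slide": [0, 0, 4], "delta_rot": [0, 0, 0]},
  ],
)

```text
time_s: 6.2
eef_pos: [0.469, 0.0034, -0.0027]
orientation: [0.102, -3.139, 0.0]
ft_force: [0.3, -0.4, 0.8]
opening: 0.0703
```

arm_command(
  targets=[
    {"slide": [0, 0, 0], "delta_rot": [0, 0, 0]},
    {"slide": [0, 0, 0], "delta_rot": [0, 0, 0]},
    {"slide": [0, 0, 0], "delta_rot": [0, 0, 0]},
    {"slide": [0, 0, 0], "delta_rot": [0, 0, 0]},
    {"slide": [0, 0, 0], "delta_rot": [0, 0, 0]},
  ],
  claw=0,
)

```text
time_s: 6.62
eef_pos: [0.4693, 0.0034, -0.0024]
orientation: [0.102, -3.14, 0.0]
ft_force: [0.8, -1.7, -1.0]
opening: 0.0397
```

arm_command(
  targets=[
    {"slide": [0, 0, 0], "delta_rot": [0, 0, 0]},
    {"slide": [0, 0, 0], "delta_rot": [0, 0, 0]},
    {"slide": [0, 0, 0], "delta_rot": [0, 0, 0]},
    {"slide": [0, 0, 0], "delta_rot": [0, 0, 0]},
    {"slide": [0, 0, 0], "delta_rot": [0, 0, 0]},
  ],
)

```text
time_s: 7.03
eef_pos: [0.4694, 0.0035, -0.0023]
orientation: [-0.102, 3.14, -0.0]
ft_force: [0.2, 0.1, 0.6]
opening: 0.0216
```

Gripped (opening 21.6 mm, force small). Lifting and refining the seat position.

arm_command(
  targets=[
    {"slide": [0, 0, -15], "delta_rot": [0, 0, 0]},
    {"slide": [0, 0, -35], "delta_rot": [0, 0, 0]},
    {"slide": [0, 0, -60], "delta_rot": [0, 0, 0]},
    {"slide": [0, -20, -85], "delta_rot": [0, 0, 0]},
    {"slide": [3, -50, -85], "delta_rot": [0, 0, 0]},
  ],
)

```text
time_s: 7.45
eef_pos: [0.473, -0.0459, 0.0868]
orientation: [-0.107, 3.132, -0.001]
ft_force: [2.7, -0.8, -4.3]
opening: 0.0219
```

arm_command(
  targets=[
    {"slide": [3, -25, 0], "delta_rot": [0, 0, 0]},
    {"slide": [6, -50, 0], "delta_rot": [0, 0, 0]},
    {"slide": [6, -50, 0], "delta_rot": [0, 0, 0]},
  ],
)

```text
time_s: 7.7
eef_pos: [0.4696, -0.0996, 0.0863]
orientation: [-0.104, 3.133, -0.004]
ft_force: [1.0, -0.0, -5.1]
opening: 0.0218
```

```bash
python3 - <<'E'
from h import *
import pickle
s=observe();c=cam('wrist');pickle.dump(c,open('w4.pkl','wb'))
print(s['opening'],s['eef_pos'],R.from_rotvec(s['orientation']).as_matrix().round(4),s['ft_force'],s['joints'].round(2))
cs=pickle.load(open('c0.pkl','rb'))
print('lamp',[onz(cs['top'],u,v,.25) for u,v in[(349,170),(349,133),(188,170)]])
def seat(c,box,ths):
    g=cv2.cvtColor(c['im'],cv2.COLOR_BGR2GRAY);u0,v0,u1,v1=box
    for th in ths:
        ks=cv2.findContours((g[v0:v1,u0:u1]>th).astype(np.uint8),0,1)[0];k=max(ks,key=cv2.contourArea)+np.int32([u0,v0])
        k=cv2.convexHull(k)[:,0];print(th,circ(np.array([onz(c,*p,.012)[:2] for p in k])))
seat(cs['top'],(340,218,368,243),(180,195))
seat(cs['scene'],(275,268,312,298),(150,165))
p=proj(c,(.4395,-.195,.012));print(p)
u,v=map(int,p);u0,v0,u1,v1=max(u-110,0),max(v-90,0),u+110,v+110;print(u0,v0)
cv2.imwrite('pics/j.png',cv2.resize(c['im'][v0:v1,u0:u1],None,fx=3,fy=3,interpolation=3)[:600])
seat(c,(max(u-50,0),v-48,u+50,min(v+48,384)),(165,175,185))
E
```

```text
0.02177016919847429 [ 0.46964774 -0.09955224  0.08630917] [[-0.9978 -0.0662  0.0065]
 [-0.0662  0.9978 -0.0024]
 [-0.0063 -0.0028 -1.    ]] [ 1.03616954 -0.03636944 -5.07326704] [-0.26 -0.01  2.13 -0.    1.01 -1.9 ]
lamp [array([ 0.59764744, -0.13617317,  0.25      ]), array([ 0.69527752, -0.13605394,  0.25      ]), array([0.59092738, 0.28250135, 0.25      ])]
180 (array([ 0.43993839, -0.19486206]), np.float64(0.029564360502196293))
195 (array([ 0.4399464 , -0.19488734]), np.float64(0.028658978588194856))
150 (array([ 0.43886008, -0.19392153]), np.float64(0.02845407736010175))
165 (array([ 0.43851132, -0.19315809]), np.float64(0.02538376297467142))
(np.float64(139.54007285753596), np.float64(144.6269745116516))
29 54
165 (array([ 0.4422805 , -0.19618771]), np.float64(0.05484602260303109))
175 (array([ 0.43834516, -0.19581736]), np.float64(0.031223783471127076))
185 (array([ 0.43991787, -0.19531884]), np.float64(0.029922165047041104))
```

View pics/j.png

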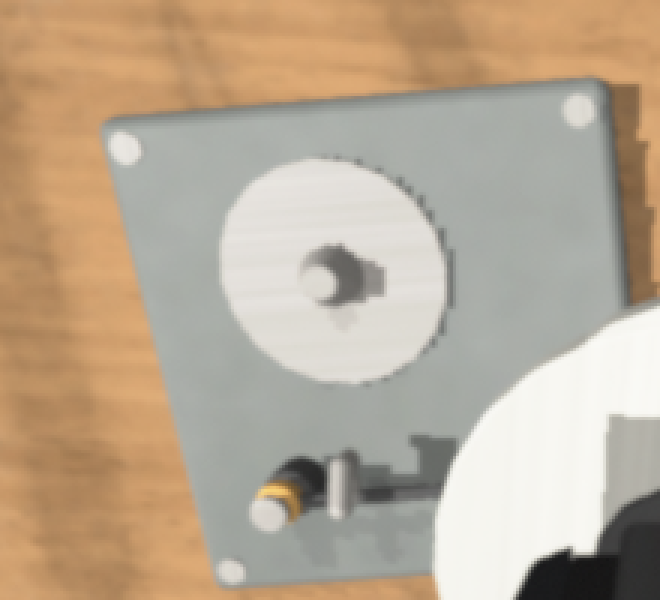

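The view shows the seat circle (334,271), pin tip (318,283), and feeler upright at (343,455–510), with the wheel level in hand at lower right.

```bash
python3 - <<'E'
from h import *
import pickle
c=pickle.load(open('w4.pkl','rb'));P=lambda u,v,z:onz(c,29+u/3,54+v/3,z)
print('pin',P(318,283,.023),'seat',P(334,271,.012))
print('feeler bot',P(343,510,.035),P(343,455,.025),'plate',[P(*q,.01)[:2].round(4) for q in[(103,120),(605,80),(220,587)]])
E
```

```text
pin [ 0.44037141 -0.1947047   0.023     ] seat [ 0.43922352 -0.19436015  0.012     ]
feeler bot [ 0.49744321 -0.18693515  0.035     ] [ 0.48605953 -0.18975596  0.025     ] plate [array([ 0.4047, -0.2519]), array([ 0.3868, -0.1249]), array([ 0.5366, -0.2334])]
```

arm_command(
  targets=[
    {"slide": [9, -23, 0], "delta_rot": [-0.16, 0.36, 0]},
    {"slide": [18, -46, 0], "delta_rot": [-0.16, 0.36, 0]},
    {"slide": [27, -70, 0], "delta_rot": [-0.16, 0.36, 0]},
    {"slide": [36, -93, 0], "delta_rot": [-0.16, 0.36, 0]},
    {"slide": [36, -93, 0], "delta_rot": [-0.16, 0.36, 0]},
  ],
)

```text
time_s: 8.17
eef_pos: [0.4376, -0.1949, 0.0847]
orientation: [0.1, -3.137, -0.002]
ft_force: [-0.2, 0.2, -4.4]
opening: 0.0218
```

```bash
cat > st.py <<'E'
from h import *
s=observe();M=R.from_rotvec(s['orientation']).as_matrix();print(s['time_s'],s['opening'],s['eef_pos'].round(4),s['ft_force'].round(1),s['joints'].round(2));print(M.round(4))
import sys
if len(sys.argv)>1:
    t=np.array([.4398,-.1950,s['eef_pos'][2]]);print('slide mm',1000*M.T@(t-s['eef_pos']))
    w=M.T@np.cross(M[:,2],[0,0,-1]);print('tilt fix deg',np.degrees(w),'tool y deg',np.degrees(np.arctan2(M[1,1],M[0,1])))
E
python3 st.py 1
```

```text
8.1667 0.021780907374203864 [ 0.4376 -0.1949  0.0847] [-0.2  0.2 -4.4] [-0.47  0.    2.13 -0.    1.01 -2.1 ]
[[-0.998  -0.0635 -0.0033]
 [-0.0635  0.998   0.0014]
 [ 0.0032  0.0016 -1.    ]]
slide mm [-2.15847557 -0.25078627 -0.00737623]
tilt fix deg [ 0.09003455 -0.18533664  0.        ] tool y deg 93.64145887708632
```

Down to just above the feeler top, then correct and descend.

arm_command(
  targets=[
    {"slide": [-2.2, -0.3, 10], "delta_rot": [0.1, -0.1, 0]},
    {"slide": [-2.2, -0.3, 22], "delta_rot": [0.1, -0.1, 0]},
    {"slide": [-2.2, -0.3, 34], "delta_rot": [0.1, -0.1, 0]},
    {"slide": [-2.2, -0.3, 38], "delta_rot": [0.1, -0.1, 0]},
    {"slide": [-2.2, -0.3, 38], "delta_rot": [0.1, -0.1, 0]},
  ],
)

```text
time_s: 8.58
eef_pos: [0.4378, -0.1928, 0.044]
orientation: [0.101, -3.134, -0.004]
ft_force: [-0.8, 0.2, -4.1]
opening: 0.0217
```

```bash
python3 st.py 1
```

```text
8.5833 0.02169741378407808 [ 0.4378 -0.1928  0.044 ] [-0.8  0.2 -4.1] [-0.47  0.06  2.16 -0.    0.93 -2.1 ]
[[-0.9979 -0.0644 -0.0061]
 [-0.0645  0.9979  0.0025]
 [ 0.0059  0.0029 -1.    ]]
slide mm [-1.8793877  -2.34460835 -0.01794682]
tilt fix deg [ 0.16714128 -0.33860706  0.        ] tool y deg 93.6946552132644
```

arm_command(
  targets=[
    {"slide": [-3, -3, 4], "delta_rot": [0.2, -0.4, 0]},
    {"slide": [-3, -3, 4], "delta_rot": [0.2, -0.4, 0]},
    {"slide": [-3, -3, 4], "delta_rot": [0.2, -0.4, 0]},
  ],
)

```text
time_s: 8.83
eef_pos: [0.4411, -0.1953, 0.04]
orientation: [-0.102, 3.139, -0.001]
ft_force: [-1.0, 0.2, -5.6]
opening: 0.0221
```

```bash
python3 st.py 1
```

```text
8.8333 0.022078732544198523 [ 0.4411 -0.1953  0.04  ] [-1.   0.2 -5.6] [-0.47  0.07  2.16  0.    0.91 -2.1 ]
[[-9.979e-01 -6.490e-02  1.100e-03]
 [-6.490e-02  9.979e-01 -4.000e-04]
 [-1.000e-03 -5.000e-04 -1.000e+00]]
slide mm [ 1.28502856  0.40443703 -0.00154485]
tilt fix deg [-0.02900898  0.05975062  0.        ] tool y deg 93.72158649145689
```

arm_command(
  targets=[
    {"slide": [1, 0.4, 4], "delta_rot": [0, 0, 0]},
    {"slide": [1, 0.4, 8], "delta_rot": [0, 0, 0]},
    {"slide": [1, 0.4, 12], "delta_rot": [0, 0, 0]},
    {"slide": [1, 0.4, 15], "delta_rot": [0, 0, 0]},
    {"slide": [1, 0.4, 15], "delta_rot": [0, 0, 0]},
  ],
)

```text
time_s: 9.25
eef_pos: [0.4394, -0.1946, 0.0241]
orientation: [0.102, -3.14, -0.0]
ft_force: [0.3, -0.8, -5.7]
opening: 0.022
```

```bash
python3 st.py 1
```

```text
9.25 0.021988940393634127 [ 0.4394 -0.1946  0.0241] [ 0.3 -0.8 -5.7] [-0.47  0.09  2.17  0.    0.88 -2.1 ]
[[-9.979e-01 -6.480e-02 -4.000e-04]
 [-6.480e-02  9.979e-01  3.000e-04]
 [ 3.000e-04  3.000e-04 -1.000e+00]]
slide mm [-4.19759932e-01 -3.82904768e-01 -2.59939849e-04]
tilt fix deg [ 0.01796562 -0.01909266  0.        ] tool y deg 93.7130111004128
```

arm_command(
  targets=[
    {"slide": [-0.4, -0.4, 2], "delta_rot": [0, 0, 0]},
    {"slide": [-0.4, -0.4, 5], "delta_rot": [0, 0, 0]},
    {"slide": [-0.4, -0.4, 8], "delta_rot": [0, 0, 0]},
    {"slide": [-0.4, -0.4, 10], "delta_rot": [0, 0, 0]},
    {"slide": [-0.4, -0.4, 10], "delta_rot": [0, 0, 0]},
  ],
)

```text
time_s: 9.67
eef_pos: [0.4393, -0.1948, 0.0134]
orientation: [0.102, -3.139, -0.001]
ft_force: [0.6, 0.3, -5.4]
opening: 0.0216
```

```bash
python3 st.py 1
```

```text
9.6667 0.021643758076242185 [ 0.4393 -0.1948  0.0134] [ 0.6  0.3 -5.4] [-0.47  0.1   2.18  0.    0.86 -2.1 ]
[[-9.979e-01 -6.470e-02 -1.300e-03]
 [-6.470e-02  9.979e-01  8.000e-04]
 [ 1.200e-03  9.000e-04 -1.000e+00]]
slide mm [-0.47529565 -0.22062025 -0.00078158]
tilt fix deg [ 0.04915506 -0.07140109  0.        ] tool y deg 93.70909705941436
```

Good: it is entering the pin with no side force. Last few millimetres.

arm_command(
  targets=[
    {"slide": [-0.4, -0.2, 1.5], "delta_rot": [0, 0, 0]},
    {"slide": [-0.4, -0.2, 3], "delta_rot": [0, 0, 0]},
    {"slide": [-0.4, -0.2, 3.5], "delta_rot": [0, 0, 0]},
    {"slide": [-0.4, -0.2, 3.5], "delta_rot": [0, 0, 0]},
  ],
)

```text
time_s: 10.0
eef_pos: [0.4398, -0.195, 0.0101]
orientation: [0.102, -3.139, -0.001]
ft_force: [-1.0, 0.7, -3.3]
opening: 0.0216
```

```bash
python3 st.py 1
```

```text
10.0 0.02161987131485816 [ 0.4398 -0.195   0.0101] [-1.   0.7 -3.3] [-0.47  0.11  2.18  0.    0.85 -2.1 ]
[[-9.979e-01 -6.470e-02 -1.300e-03]
 [-6.470e-02  9.979e-01  9.000e-04]
 [ 1.200e-03  9.000e-04 -1.000e+00]]
slide mm [-1.15917038e-02 -3.49075565e-02 -4.71871691e-05]
tilt fix deg [ 0.05371784 -0.07147042  0.        ] tool y deg 93.70827188295333
```

Contact is showing (weight partly carried at z = 0.0101, as predicted). Releasing.

arm_command(
  targets=[
    {"slide": [0, 0, 0], "delta_rot": [0, 0, 0]},
    {"slide": [0, 0, 0], "delta_rot": [0, 0, 0]},
    {"slide": [0, 0, 0], "delta_rot": [0, 0, 0]},
    {"slide": [0, 0, 0], "delta_rot": [0, 0, 0]},
    {"slide": [0, 0, 0], "delta_rot": [0, 0, 0]},
  ],
  claw=45,
)

```text
time_s: 10.42
eef_pos: [0.4403, -0.1952, 0.0105]
orientation: [0.102, -3.14, -0.001]
ft_force: [0.3, 0.4, 0.2]
opening: 0.0397
```

arm_command(
  targets=[
    {"slide": [0, 0, 0], "delta_rot": [0, 0, 0]},
    {"slide": [0, 0, 0], "delta_rot": [0, 0, 0]},
    {"slide": [0, 0, 0], "delta_rot": [0, 0, 0]},
    {"slide": [0, 0, 0], "delta_rot": [0, 0, 0]},
  ],
)

```text
time_s: 10.75
eef_pos: [0.4403, -0.1953, 0.0105]
orientation: [0.102, -3.14, -0.0]
ft_force: [0.5, 0.0, 0.1]
opening: 0.0399
```

```bash
python3 st.py; python3 - <<'E'
from h import *
import pickle
cs={n:cam(n) for n in('wrist','top','scene')};pickle.dump(cs,open('c5.pkl','wb'));c=cs['wrist']
o,r,e,a=rim(c,(150,100,340,262),.034,smax=60,vmin=100);print(o,r,np.sort(a[e>.002])[::12].round())
s=cs['scene']['im'];cv2.imwrite('pics/k.png',np.hstack([cv2.resize(c['im'][90:320,60:360],(500,383)),cv2.resize(s[235:315,250:340],(300,267)).repeat(1,0).__class__ and cv2.copyMakeBorder(cv2.resize(s[235:315,250:340],(300,267),interpolation=3),0,116,0,0,0)]))
E
```

```text
10.75 0.03985298916201296 [ 0.4403 -0.1953  0.0105] [0.5 0.  0.1] [-0.47  0.11  2.18  0.    0.85 -2.1 ]
[[-9.979e-01 -6.470e-02 -3.000e-04]
 [-6.470e-02  9.979e-01  3.000e-04]
 [ 2.000e-04  3.000e-04 -1.000e+00]]
[ 0.41779546 -0.20138952] 0.04722210786875007 [-51.  53. 128.]
```

View pics/k.png

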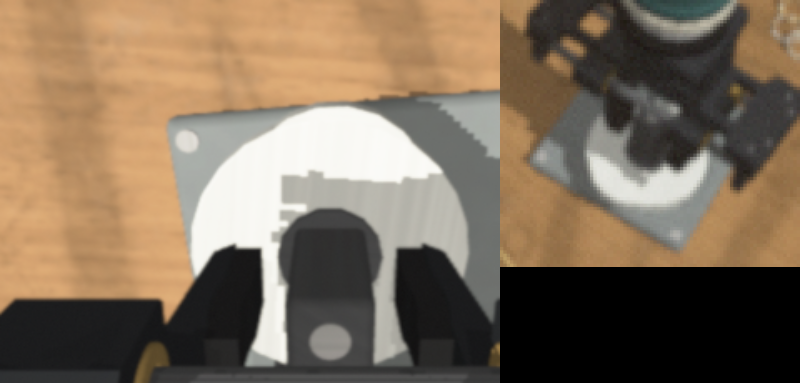

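The picture shows the wheel on the stand with the grip centred between open, clear fingers, and the bulge at (340,105), away from the feeler. One viewable picture is left, so I'll measure by numbers from now on. Raising to measure the seating, bulge angle and needle.

arm_command(
  targets=[
    {"slide": [0, 0, -20], "delta_rot": [0, 0, 0]},
    {"slide": [0, 0, -50], "delta_rot": [0, 0, 0]},
    {"slide": [0, 0, -90], "delta_rot": [0, 0, 0]},
    {"slide": [20, 0, -130], "delta_rot": [0, 0, 0]},
    {"slide": [35, 0, -150], "delta_rot": [0, 0, 0]},
  ],
)

```text
time_s: 11.32
eef_pos: [0.407, -0.1984, 0.1647]
orientation: [-0.103, 3.136, -0.004]
ft_force: [0.1, -0.8, 0.2]
opening: 0.0399
```

arm_command(
  targets=[
    {"slide": [10, 0, 0], "delta_rot": [0, 0, 0]},
    {"slide": [10, 0, 0], "delta_rot": [0, 0, 0]},
    {"slide": [10, 0, 0], "delta_rot": [0, 0, 0]},
  ],
)

```text
time_s: 11.57
eef_pos: [0.3965, -0.1989, 0.1639]
orientation: [-0.102, 3.136, -0.003]
ft_force: [0.1, -0.5, -0.5]
opening: 0.0395
```

```bash
python3 st.py; cat > meas.py <<'E'
from h import *
import pickle,sys
def wheel(c):
    hs=cv2.cvtColor(c['im'],cv2.COLOR_BGR2HSV)
    # rim: outermost polar edge about the known centre; threshold disc (warm white) vs grey plate/wood
    pr=proj(c,(.4398,-.195,.034));g=hs[...,2].astype(np.float32);out=[]
    for a in np.arange(-180,180,3):
        t=np.radians(a);rr=np.arange(.036,.056,.0003)
        uv=np.array([proj(c,(.4398+r*np.cos(t),-.195+r*np.sin(t),.034)) for r in rr],np.float32)
        im=cv2.GaussianBlur(c['im'],(3,3),0).astype(np.float32)
        p=np.stack([cv2.remap(im[...,k],uv[:,0].reshape(1,-1),uv[:,1].reshape(1,-1),1)[0] for k in range(3)],1)
        d=np.linalg.norm(p[6:]-p[:-6],axis=1);i=d.argmax()
        if d[i]>25: out.append((a,rr[i+3]))
    A=np.array(out);t=np.radians(A[:,0]);Q=np.c_[.4398+A[:,1]*np.cos(t),-.195+A[:,1]*np.sin(t)];return A,Q
if __name__=='__main__':
    c=cam('wrist');pickle.dump(c,open(sys.argv[1],'wb'))
    A,Q=wheel(c);w=np.ones(len(Q),bool)
    for _ in range(8):
        o,r=circ(Q[w]);e=np.hypot(*(Q-o).T)-r;w=np.abs(e)<.001
    a=np.degrees(np.arctan2(*(Q-o).T[::-1]));print('centre',o,r,w.sum(),len(w))
    m=(e>.0012)&(e<.006);print([(int(x),round(1000*y,1)) for x,y in zip(a[m],e[m])])
E
python3 meas.py w6.pkl; python3 - <<'E'
from h import *
import pickle
c=pickle.load(open('w6.pkl','rb'))
n=np.array([np.cos(np.radians(8)),np.sin(np.radians(8))]);print('needle region px',[proj(c,(.4398+x*n[0]-y*n[1],-.195+x*n[1]+y*n[0],.03)) for x,y in[(.05,0),(.05,.06),(.08,.06),(.05,-.02)]])
cv2.imwrite('pics/l.png',cv2.resize(c['im'][100:300,130:400],(800,593),interpolation=3))
E
```

```text
11.5667 0.039493196800391026 [ 0.3965 -0.1989  0.1639] [ 0.1 -0.5 -0.5] [-0.52 -0.16  2.12  0.    1.18 -2.16]
[[-0.9979 -0.0648  0.0041]
 [-0.0648  0.9979 -0.0019]
 [-0.0039 -0.0021 -1.    ]]
centre [ 0.43994951 -0.19510185] 0.04513042577247019 101 120
[(179, np.float64(4.2)), (-177, np.float64(3.9)), (-174, np.float64(3.3)), (-171, np.float64(3.3)), (-168, np.float64(3.3)), (-165, np.float64(3.0)), (-162, np.float64(2.4)), (-159, np.float64(1.8)), (152, np.float64(1.2)), (155, np.float64(2.1)), (158, np.float64(2.4)), (161, np.float64(2.7)), (164, np.float64(3.3)), (167, np.float64(3.6)), (170, np.float64(3.6)), (173, np.float64(3.9)), (176, np.float64(4.2))]
needle region px [(np.float64(261.7382784238337), np.float64(253.58111006307738)), (np.float64(316.85036974112063), np.float64(249.91524381985664)), (np.float64(317.35297321855444), np.float64(273.92161616945646)), (np.float64(243.4766212350848), np.float64(254.79581251826266))]
```

Seated: the centre is within 0.2 mm of the estimate, the apparent radius is 45.1 mm at the right height, and the bulge is centred at ≈177°, with the feeler at ≈8°. Now a numeric needle check against the no-wheel view.

```bash
cat > needle.py <<'E'
from h import *
import pickle,sys
def needle(c,z=.032):
    g=cv2.cvtColor(c['im'],cv2.COLOR_BGR2GRAY).astype(np.float32);k=np.radians(8.);r=[]
    for y in np.arange(.030,.068,.004):
        xs=np.arange(.045,.088,.0005)
        uv=np.array([proj(c,(.4399+x*np.cos(k)-y*np.sin(k),-.1951+x*np.sin(k)+y*np.cos(k),z)) for x in xs],np.float32)
        p=cv2.remap(g,uv[:,0].reshape(1,-1),uv[:,1].reshape(1,-1),1)[0];r.append((round(1000*y),round(1000*xs[p.argmin()],1),int(p.min()),int(np.median(p))))
    return r
if __name__=='__main__':
    for f in sys.argv[1:]: print(f,needle(pickle.load(open(f,'rb'))))
E
python3 needle.py w1.pkl w6.pkl; python3 st.py 1
```

```text
w1.pkl [(30, np.float64(54.0), 81, 137), (34, np.float64(54.0), 81, 139), (38, np.float64(54.0), 83, 140), (42, np.float64(54.0), 85, 142), (46, np.float64(54.0), 83, 143), (50, np.float64(53.5), 91, 143), (54, np.float64(54.0), 89, 145), (58, np.float64(55.5), 130, 212), (62, np.float64(46.5), 124, 207), (66, np.float64(45.5), 60, 193)]
w6.pkl [(30, np.float64(56.5), 96, 158), (34, np.float64(56.5), 98, 156), (38, np.float64(71.5), 38, 58), (42, np.float64(63.5), 17, 18), (46, np.float64(80.0), 18, 20), (50, np.float64(81.5), 18, 22), (54, np.float64(73.5), 21, 22), (58, np.float64(85.0), 22, 22), (62, np.float64(60.0), 22, 23), (66, np.float64(82.0), 22, 23)]
11.6167 0.03946389864592078 [ 0.3963 -0.1986  0.1631] [-0.1  0.9 -0.7] [-0.52 -0.16  2.12  0.    1.18 -2.16]
[[-9.979e-01 -6.520e-02  2.400e-03]
 [-6.520e-02  9.979e-01 -9.000e-04]
 [-2.400e-03 -1.100e-03 -1.000e+00]]
slide mm [-43.64386804   0.73641974   0.10297523]
tilt fix deg [-0.06216244  0.13623457  0.        ] tool y deg 93.73753243945991
```

The needle shifted 2.5 mm at 45 mm from its pivot, so it reads ≈0.055 rad: low, as required. Now I'll retake the grip and turn clockwise (tool +z) by about 169° in two grips.

arm_command(
  targets=[
    {"slide": [-20, 0.5, 0], "delta_rot": [0, 0.1, 0]},
    {"slide": [-43.6, 0.7, 10], "delta_rot": [0, 0.1, 0]},
    {"slide": [-43.6, 0.7, 40], "delta_rot": [0, 0.1, 0]},
    {"slide": [-43.6, 0.7, 70], "delta_rot": [0, 0.1, 0]},
    {"slide": [-43.6, 0.7, 70], "delta_rot": [0, 0.1, 0]},
  ],
  claw=70,
)

```text
time_s: 12.03
eef_pos: [0.4347, -0.1918, 0.0851]
orientation: [0.103, -3.128, -0.01]
ft_force: [-1.8, 0.8, -1.2]
opening: 0.0616
```

```bash
python3 st.py 1
```

```text
12.0333 0.06158145428171819 [ 0.4347 -0.1918  0.0851] [-1.8  0.8 -1.2] [-0.47  0.    2.13 -0.    1.02 -2.1 ]
[[-0.9977 -0.0659 -0.0125]
 [-0.0659  0.9978  0.0058]
 [ 0.0121  0.0066 -0.9999]]
slide mm [-4.89136209 -3.54138919 -0.08258878]
tilt fix deg [ 0.38015202 -0.69209207  0.        ] tool y deg 93.77696088594608
```

arm_command(
  targets=[
    {"slide": [-4.9, -3.5, 10], "delta_rot": [0.4, -0.7, 0]},
    {"slide": [-4.9, -3.5, 22], "delta_rot": [0.4, -0.7, 0]},
    {"slide": [-4.9, -3.5, 34], "delta_rot": [0.4, -0.7, 0]},
    {"slide": [-4.9, -3.5, 34], "delta_rot": [0.4, -0.7, 0]},
  ],
)

```text
time_s: 12.37
eef_pos: [0.4369, -0.1933, 0.0481]
orientation: [0.103, -3.134, -0.005]
ft_force: [-0.9, 0.9, 0.1]
opening: 0.0618
```

```bash
python3 st.py 1
```

```text
12.3667 0.061771960046920926 [ 0.4369 -0.1933  0.0481] [-0.9  0.9  0.1] [-0.47  0.05  2.16 -0.    0.94 -2.11]
[[-0.9978 -0.0659 -0.0058]
 [-0.0659  0.9978  0.0029]
 [ 0.0056  0.0032 -1.    ]]
slide mm [-2.75386076 -1.87698804 -0.02161825]
tilt fix deg [ 0.18502307 -0.32366268  0.        ] tool y deg 93.77668854059307
```

arm_command(
  targets=[
    {"slide": [-3, -2, 10], "delta_rot": [0.2, -0.35, 0]},
    {"slide": [-3, -2, 22], "delta_rot": [0.2, -0.35, 0]},
    {"slide": [-3, -2, 34], "delta_rot": [0.2, -0.35, 0]},
    {"slide": [-3, -2, 36], "delta_rot": [0.2, -0.35, 0]},
    {"slide": [-3, -2, 36], "delta_rot": [0.2, -0.35, 0]},
  ],
)

```text
time_s: 12.78
eef_pos: [0.4392, -0.1946, 0.0117]
orientation: [0.104, -3.138, -0.001]
ft_force: [-0.4, 0.4, 0.3]
opening: 0.062
```

```bash
python3 st.py 1
```

```text
12.7833 0.06199923354407321 [ 0.4392 -0.1946  0.0117] [-0.4  0.4  0.3] [-0.47  0.11  2.18  0.    0.86 -2.11]
[[-9.978e-01 -6.590e-02 -1.500e-03]
 [-6.590e-02  9.978e-01  8.000e-04]
 [ 1.400e-03  9.000e-04 -1.000e+00]]
slide mm [-0.58140552 -0.4212759  -0.00121915]
tilt fix deg [ 0.05172023 -0.08266833  0.        ] tool y deg 93.78038566954156
```

arm_command(
  targets=[
    {"slide": [-0.7, -0.5, 0], "delta_rot": [0, -0.1, 0]},
    {"slide": [-0.7, -0.5, 0], "delta_rot": [0, -0.1, 0]},
    {"slide": [-0.7, -0.5, 0], "delta_rot": [0, -0.1, 0]},
    {"slide": [-0.7, -0.5, 0], "delta_rot": [0, -0.1, 0]},
    {"slide": [-0.7, -0.5, 0], "delta_rot": [0, -0.1, 0]},
  ],
  claw=0,
)

```text
time_s: 13.2
eef_pos: [0.4403, -0.1952, 0.0122]
orientation: [-0.104, 3.139, 0.001]
ft_force: [0.3, 0.9, -0.8]
opening: 0.0305
```

arm_command(
  targets=[
    {"slide": [0, 0, 0], "delta_rot": [0, 0, 0]},
    {"slide": [0, 0, 0], "delta_rot": [0, 0, 0]},
    {"slide": [0, 0, 0], "delta_rot": [0, 0, 0]},
    {"slide": [0, 0, 0], "delta_rot": [0, 0, 0]},
    {"slide": [0, 0, 0], "delta_rot": [0, 0, 0]},
  ],
)

```text
time_s: 13.62
eef_pos: [0.4404, -0.1951, 0.0126]
orientation: [-0.103, 3.139, 0.001]
ft_force: [-1.3, 2.6, 4.7]
opening: 0.0217
```

```bash
python3 st.py 1
```

```text
13.6167 0.021699080757012053 [ 0.4404 -0.1951  0.0126] [-1.3  2.6  4.7] [-0.47  0.11  2.18  0.    0.86 -2.11]
[[-9.978e-01 -6.580e-02  1.200e-03]
 [-6.580e-02  9.978e-01  8.000e-04]
 [-1.300e-03  7.000e-04 -1.000e+00]]
slide mm [ 0.63151496  0.1124059  -0.00071099]
tilt fix deg [0.04137451 0.07187091 0.        ] tool y deg 93.77190648342412
```

Gripped with small forces. Turning clockwise in 20° calls and checking the force.

arm_command(
  targets=[
    {"slide": [0.4, 0, 0], "delta_rot": [0, 0, 4]},
    {"slide": [0.4, 0, 0], "delta_rot": [0, 0, 8]},
    {"slide": [0.4, 0, 0], "delta_rot": [0, 0, 12]},
    {"slide": [0.4, 0, 0], "delta_rot": [0, 0, 16]},
    {"slide": [0.4, 0, 0], "delta_rot": [0, 0, 20]},
  ],
)

```text
time_s: 14.03
eef_pos: [0.4405, -0.1952, 0.0126]
orientation: [0.448, 3.107, 0.001]
ft_force: [0.9, 1.3, 1.1]
opening: 0.0223
```

```bash
python3 st.py 1
```

```text
14.0333 0.02228031204888585 [ 0.4405 -0.1952  0.0126] [0.9 1.3 1.1] [-0.47  0.1   2.18  0.    0.85 -1.76]
[[-9.593e-01  2.824e-01  2.100e-03]
 [ 2.824e-01  9.593e-01  4.000e-04]
 [-1.900e-03  9.000e-04 -1.000e+00]]
slide mm [ 0.74239103  0.01598598 -0.00141625]
tilt fix deg [0.05350006 0.11045446 0.        ] tool y deg 73.59814411812536
```

arm_command(
  targets=[
    {"slide": [0, 0, 0], "delta_rot": [0, 0, 4.5]},
    {"slide": [0, 0, 0], "delta_rot": [0, 0, 9]},
    {"slide": [0, 0, 0], "delta_rot": [0, 0, 13.5]},
    {"slide": [0, 0, 0], "delta_rot": [0, 0, 18]},
    {"slide": [0, 0, 0], "delta_rot": [0, 0, 22]},
  ],
)

```text
time_s: 14.45
eef_pos: [0.4406, -0.1954, 0.0126]
orientation: [1.037, 2.963, 0.001]
ft_force: [0.1, 1.8, 2.8]
opening: 0.0216
```

arm_command(
  targets=[
    {"slide": [0, 0, 0], "delta_rot": [0, 0, 4.5]},
    {"slide": [0, 0, 0], "delta_rot": [0, 0, 9]},
    {"slide": [0, 0, 0], "delta_rot": [0, 0, 13.5]},
    {"slide": [0, 0, 0], "delta_rot": [0, 0, 18]},
    {"slide": [0, 0, 0], "delta_rot": [0, 0, 22]},
  ],
)

```text
time_s: 14.87
eef_pos: [0.4405, -0.1955, 0.0125]
orientation: [1.588, 2.709, 0.001]
ft_force: [-1.1, 1.0, 2.8]
opening: 0.0221
```

arm_command(
  targets=[
    {"slide": [0, 0, 0], "delta_rot": [0, 0, 4.5]},
    {"slide": [0, 0, 0], "delta_rot": [0, 0, 9]},
    {"slide": [0, 0, 0], "delta_rot": [0, 0, 13.5]},
    {"slide": [0, 0, 0], "delta_rot": [0, 0, 18]},
    {"slide": [0, 0, 0], "delta_rot": [0, 0, 22]},
  ],
)

```text
time_s: 15.28
eef_pos: [0.4403, -0.1955, 0.0126]
orientation: [2.08, 2.353, 0.001]
ft_force: [-0.5, 1.7, 4.5]
opening: 0.0219
```

```bash
python3 st.py 1
```

```text
15.2833 0.02189124381424755 [ 0.4403 -0.1955  0.0126] [-0.5  1.7  4.5] [-0.47  0.11  2.18  0.    0.86 -0.59]
[[-1.227e-01  9.924e-01  1.400e-03]
 [ 9.924e-01  1.227e-01 -5.000e-04]
 [-6.000e-04  1.300e-03 -1.000e+00]]
slide mm [ 0.58969886 -0.44831649 -0.00096326]
tilt fix deg [0.07596794 0.03583668 0.        ] tool y deg 7.05008391348699
```

Turned 86.7° with low forces. Release, rise clear of the grip, turn back 90° and retake.

arm_command(
  targets=[
    {"slide": [0, 0, 0], "delta_rot": [0, 0, 0]},
    {"slide": [0, 0, 0], "delta_rot": [0, 0, 0]},
    {"slide": [0, 0, 0], "delta_rot": [0, 0, 0]},
    {"slide": [0, 0, 0], "delta_rot": [0, 0, 0]},
    {"slide": [0, 0, 0], "delta_rot": [0, 0, 0]},
  ],
  claw=70,
)

```text
time_s: 15.7
eef_pos: [0.4402, -0.1956, 0.0124]
orientation: [2.079, 2.354, 0.001]
ft_force: [0.0, -0.4, -0.2]
opening: 0.053
```

arm_command(
  targets=[
    {"slide": [0, 0, -12], "delta_rot": [0, 0, 0]},
    {"slide": [0, 0, -28], "delta_rot": [0, 0, 0]},
    {"slide": [0, 0, -45], "delta_rot": [0, 0, 0]},
    {"slide": [0, 0, -45], "delta_rot": [0, 0, -7]},
    {"slide": [0, 0, -45], "delta_rot": [0, 0, -14]},
  ],
)

```text
time_s: 16.12
eef_pos: [0.4415, -0.1962, 0.0589]
orientation: [1.767, 2.592, 0.001]
ft_force: [0.7, 0.3, 0.3]
opening: 0.0618
```

arm_command(
  targets=[
    {"slide": [0, 0, 0], "delta_rot": [0, 0, -7]},
    {"slide": [0, 0, 0], "delta_rot": [0, 0, -14]},
    {"slide": [0, 0, 0], "delta_rot": [0, 0, -21]},
    {"slide": [0, 0, 0], "delta_rot": [0, 0, -28]},
    {"slide": [0, 0, 0], "delta_rot": [0, 0, -35]},
  ],
)

```text
time_s: 16.53
eef_pos: [0.4414, -0.1963, 0.0589]
orientation: [0.895, 3.007, -0.001]
ft_force: [0.4, -0.8, -0.4]
opening: 0.0613
```

arm_command(
  targets=[
    {"slide": [0, 0, 0], "delta_rot": [0, 0, -7]},
    {"slide": [0, 0, 0], "delta_rot": [0, 0, -14]},
    {"slide": [0, 0, 0], "delta_rot": [0, 0, -21]},
    {"slide": [0, 0, 0], "delta_rot": [0, 0, -28]},
    {"slide": [0, 0, 0], "delta_rot": [0, 0, -35]},
  ],
)

```text
time_s: 16.95
eef_pos: [0.4413, -0.1963, 0.0588]
orientation: [-0.061, 3.137, -0.003]
ft_force: [0.3, 0.2, -0.3]
opening: 0.0616
```

```bash
sed -i 's/\.4398,-\.1950,/.4399,-.1951,/' st.py; python3 st.py 1; python3 meas.py w7.pkl; python3 needle.py w7.pkl
```

```text
16.95 0.0616210998271152 [ 0.4413 -0.1963  0.0588] [ 0.3  0.2 -0.3] [-0.47  0.04  2.15 -0.    0.95 -2.08]
[[-0.9992 -0.0387  0.004 ]
 [-0.0387  0.9992 -0.0021]
 [-0.0039 -0.0023 -1.    ]]
slide mm [ 1.39890351  1.22869493 -0.00829169]
tilt fix deg [-0.1302795   0.22517633  0.        ] tool y deg 92.21572004255835
centre [ 0.4402717  -0.19503413] 0.045051169477979054 88 120
[(60, np.float64(5.7)), (69, np.float64(1.6)), (72, np.float64(1.9)), (75, np.float64(2.3)), (78, np.float64(2.9)), (81, np.float64(3.2)), (84, np.float64(3.5)), (87, np.float64(3.6)), (90, np.float64(3.9)), (93, np.float64(3.6)), (96, np.float64(3.3)), (99, np.float64(3.7)), (102, np.float64(3.1)), (105, np.float64(2.5)), (108, np.float64(2.2)), (111, np.float64(2.0))]
w7.pkl [(30, np.float64(56.0), 80, 145), (34, np.float64(56.5), 74, 147), (38, np.float64(56.5), 62, 140), (42, np.float64(60.5), 15, 33), (46, np.float64(50.0), 17, 18), (50, np.float64(81.5), 15, 17), (54, np.float64(75.5), 16, 20), (58, np.float64(46.0), 19, 21), (62, np.float64(50.5), 20, 22), (66, np.float64(70.5), 20, 23)]
```

Bulge now at ≈90.5°, wheel still centred. Aligning (−4.8°), descending and retaking.

arm_command(
  targets=[
    {"slide": [1.4, 1.2, 2], "delta_rot": [-0.1, 0.2, -4.8]},
    {"slide": [1.4, 1.2, 15], "delta_rot": [-0.1, 0.2, -4.8]},
    {"slide": [1.4, 1.2, 28], "delta_rot": [-0.1, 0.2, -4.8]},
    {"slide": [1.4, 1.2, 38], "delta_rot": [-0.1, 0.2, -4.8]},
    {"slide": [1.4, 1.2, 38], "delta_rot": [-0.1, 0.2, -4.8]},
  ],
)

```text
time_s: 17.42
eef_pos: [0.4381, -0.1943, 0.0186]
orientation: [0.198, -3.132, -0.002]
ft_force: [-0.3, -0.0, -0.5]
opening: 0.0619
```

```bash
python3 st.py 1
```

```text
17.4167 0.061912231282862634 [ 0.4381 -0.1943  0.0186] [-0.3 -0.  -0.5] [-0.47  0.09  2.18 -0.    0.87 -2.17]
[[-0.992  -0.126  -0.0033]
 [-0.126   0.992   0.0011]
 [ 0.0032  0.0015 -1.    ]]
slide mm [-1.64489541 -0.97377138 -0.00670874]
tilt fix deg [ 0.08870115 -0.18116995  0.        ] tool y deg 97.23886271085128
```

arm_command(
  targets=[
    {"slide": [-1.7, -1, 3], "delta_rot": [0.1, -0.2, 0.2]},
    {"slide": [-1.7, -1, 6], "delta_rot": [0.1, -0.2, 0.2]},
    {"slide": [-1.7, -1, 6], "delta_rot": [0.1, -0.2, 0.2]},
  ],
)

```text
time_s: 17.67
eef_pos: [0.4398, -0.195, 0.0123]
orientation: [0.192, -3.136, -0.0]
ft_force: [0.3, -0.8, 0.6]
opening: 0.0617
```

```bash
python3 st.py 1
```

```text
17.6667 0.06166609567349899 [ 0.4398 -0.195   0.0123] [ 0.3 -0.8  0.6] [-0.47  0.11  2.18  0.    0.86 -2.16]
[[-9.925e-01 -1.221e-01 -1.000e-04]
 [-1.221e-01  9.925e-01  1.000e-04]
 [ 1.000e-04  1.000e-04 -1.000e+00]]
slide mm [-1.13983263e-01 -8.52357254e-02 -1.78680373e-05]
tilt fix deg [ 0.00545988 -0.00489885  0.        ] tool y deg 97.01587057114752
```

Aligned. Close, then turn 82° (to the measured feeler direction).

arm_command(
  targets=[
    {"slide": [0, 0, 0], "delta_rot": [0, 0, 0]},
    {"slide": [0, 0, 0], "delta_rot": [0, 0, 0]},
    {"slide": [0, 0, 0], "delta_rot": [0, 0, 0]},
    {"slide": [0, 0, 0], "delta_rot": [0, 0, 0]},
    {"slide": [0, 0, 0], "delta_rot": [0, 0, 0]},
  ],
  claw=0,
)

```text
time_s: 18.08
eef_pos: [0.44, -0.1951, 0.0126]
orientation: [-0.192, 3.135, -0.0]
ft_force: [0.6, -0.0, 0.5]
opening: 0.0306
```

arm_command(
  targets=[
    {"slide": [0, 0, 0], "delta_rot": [0, 0, 0]},
    {"slide": [0, 0, 0], "delta_rot": [0, 0, 0]},
    {"slide": [0, 0, 0], "delta_rot": [0, 0, 0]},
    {"slide": [0, 0, 0], "delta_rot": [0, 0, 0]},
  ],
)

```text
time_s: 18.42
eef_pos: [0.4401, -0.1951, 0.0128]
orientation: [-0.192, 3.135, -0.0]
ft_force: [-1.2, 0.9, 1.9]
opening: 0.0216
```

arm_command(
  targets=[
    {"slide": [0, 0, 0], "delta_rot": [0, 0, 4]},
    {"slide": [0, 0, 0], "delta_rot": [0, 0, 8]},
    {"slide": [0, 0, 0], "delta_rot": [0, 0, 12]},
    {"slide": [0, 0, 0], "delta_rot": [0, 0, 16]},
    {"slide": [0, 0, 0], "delta_rot": [0, 0, 20]},
  ],
)

```text
time_s: 18.83
eef_pos: [0.4399, -0.195, 0.0127]
orientation: [0.36, 3.121, 0.0]
ft_force: [-0.6, 1.2, 1.6]
opening: 0.0218
```

arm_command(
  targets=[
    {"slide": [0, 0, 0], "delta_rot": [0, 0, 4]},
    {"slide": [0, 0, 0], "delta_rot": [0, 0, 8]},
    {"slide": [0, 0, 0], "delta_rot": [0, 0, 12]},
    {"slide": [0, 0, 0], "delta_rot": [0, 0, 16]},
    {"slide": [0, 0, 0], "delta_rot": [0, 0, 20]},
  ],
)

```text
time_s: 19.25
eef_pos: [0.4399, -0.1949, 0.0128]
orientation: [0.902, 3.009, 0.0]
ft_force: [-0.2, 0.7, 1.1]
opening: 0.0217
```

arm_command(
  targets=[
    {"slide": [0, 0, 0], "delta_rot": [0, 0, 4]},
    {"slide": [0, 0, 0], "delta_rot": [0, 0, 8]},
    {"slide": [0, 0, 0], "delta_rot": [0, 0, 12]},
    {"slide": [0, 0, 0], "delta_rot": [0, 0, 16]},
    {"slide": [0, 0, 0], "delta_rot": [0, 0, 20]},
  ],
)

```text
time_s: 19.67
eef_pos: [0.4397, -0.1947, 0.0127]
orientation: [-1.414, -2.805, -0.0]
ft_force: [-0.4, 1.1, 1.0]
opening: 0.022
```

```bash
python3 st.py 1
```

```text
19.6667 0.02195696261379595 [ 0.4397 -0.1947  0.0127] [-0.4  1.1  1. ] [-0.47  0.1   2.18  0.    0.86 -1.11]
[[-5.945e-01  8.041e-01 -3.000e-04]
 [ 8.041e-01  5.945e-01  4.000e-04]
 [ 5.000e-04 -0.000e+00 -1.000e+00]]
slide mm [-4.47907566e-01 -1.30729609e-01 -2.32441161e-04]
tilt fix deg [-0.00013143 -0.02977194  0.        ] tool y deg 36.47371297540785
```

arm_command(
  targets=[
    {"slide": [0, 0, 0], "delta_rot": [0, 0, 4]},
    {"slide": [0, 0, 0], "delta_rot": [0, 0, 8]},
    {"slide": [0, 0, 0], "delta_rot": [0, 0, 13]},
    {"slide": [0, 0, 0], "delta_rot": [0, 0, 18]},
    {"slide": [0, 0, 0], "delta_rot": [0, 0, 22]},
  ],
)

```text
time_s: 20.08
eef_pos: [0.4398, -0.1946, 0.0128]
orientation: [-1.928, -2.48, -0.0]
ft_force: [-0.5, 1.1, 0.8]
opening: 0.0218
```

arm_command(
  targets=[
    {"slide": [0, 0, 0], "delta_rot": [0, 0, 0]},
    {"slide": [0, 0, 0], "delta_rot": [0, 0, 0]},
  ],
)

```text
time_s: 20.25
eef_pos: [0.4398, -0.1946, 0.0128]
orientation: [-1.926, -2.481, -0.0]
ft_force: [0.1, 0.3, 0.3]
opening: 0.0217
```

arm_command(
  targets=[
    {"slide": [0, 0, 0], "delta_rot": [0, 0, 0]},
    {"slide": [0, 0, 0], "delta_rot": [0, 0, 0]},
    {"slide": [0, 0, 0], "delta_rot": [0, 0, 0]},
    {"slide": [0, 0, 0], "delta_rot": [0, 0, 0]},
    {"slide": [0, 0, 0], "delta_rot": [0, 0, 0]},
  ],
  claw=70,
)

```text
time_s: 20.67
eef_pos: [0.4398, -0.1946, 0.0127]
orientation: [-1.926, -2.481, -0.0]
ft_force: [0.0, 0.0, -0.8]
opening: 0.0528
```

arm_command(
  targets=[
    {"slide": [0, 0, -12], "delta_rot": [0, 0, 0]},
    {"slide": [0, 0, -28], "delta_rot": [0, 0, 0]},
    {"slide": [0, 0, -50], "delta_rot": [0, 0, 0]},
    {"slide": [0, 0, -75], "delta_rot": [0, 0, -7]},
    {"slide": [0, 0, -100], "delta_rot": [0, 0, -14]},
  ],
)

```text
time_s: 21.08
eef_pos: [0.4392, -0.1944, 0.1133]
orientation: [-1.601, -2.701, -0.0]
ft_force: [0.3, -0.1, 0.3]
opening: 0.0619
```

arm_command(
  targets=[
    {"slide": [0, 0, -10], "delta_rot": [0, 0, -7]},
    {"slide": [0, 0, -20], "delta_rot": [0, 0, -14]},
    {"slide": [0, 0, -30], "delta_rot": [0, 0, -21]},
    {"slide": [0, 0, -40], "delta_rot": [0, 0, -28]},
    {"slide": [0, 0, -50], "delta_rot": [0, 0, -35]},
  ],
)

```text
time_s: 21.5
eef_pos: [0.4392, -0.1944, 0.1638]
orientation: [-0.705, -3.06, -0.001]
ft_force: [-0.1, -1.2, 0.4]
opening: 0.0615
```

```bash
python3 st.py 1
```

```text
21.5 0.06151170733907564 [ 0.4392 -0.1944  0.1638] [-0.1 -1.2  0.4] [-0.47 -0.08  2.05  0.    1.17 -1.59]
[[-8.993e-01  4.374e-01 -1.400e-03]
 [ 4.374e-01  8.993e-01  9.000e-04]
 [ 1.600e-03  2.000e-04 -1.000e+00]]
slide mm [-0.9539395  -0.33126208 -0.00162505]
tilt fix deg [ 0.01344842 -0.09293378  0.        ] tool y deg 64.06429437755168
```

arm_command(
  targets=[
    {"slide": [12, -6, -10], "delta_rot": [0, 0, -6]},
    {"slide": [24, -12, -20], "delta_rot": [0, 0, -12]},
    {"slide": [36, -18, -30], "delta_rot": [0, 0, -18]},
    {"slide": [48, -24, -40], "delta_rot": [0, 0, -24]},
    {"slide": [48, -24, -40], "delta_rot": [0, 0, -24]},
  ],
)

```text
time_s: 21.92
eef_pos: [0.385, -0.1955, 0.2058]
orientation: [0.049, 3.14, -0.001]
ft_force: [0.2, 0.1, 0.0]
opening: 0.0618
```

```bash
python3 st.py; python3 meas.py w8.pkl; python3 needle.py w8.pkl; python3 - <<'E'
from h import *
import pickle
c=pickle.load(open('w8.pkl','rb'));u,v=map(int,proj(c,(.46,-.185,.03)));u0,v0=max(u-100,0),max(v-80,0)
cv2.imwrite('pics/m.png',cv2.resize(c['im'][v0:v0+150,u0:u0+200],(800,600),interpolation=3));print(u0,v0)
E
```

```text
21.9167 0.061781780057247736 [ 0.385  -0.1955  0.2058] [0.2 0.1 0. ] [-0.53 -0.22  2.09 -0.    1.27 -2.07]
[[-9.995e-01  3.130e-02  8.000e-04]
 [ 3.130e-02  9.995e-01 -9.000e-04]
 [-8.000e-04 -9.000e-04 -1.000e+00]]
centre [ 0.4397636 -0.195035 ] 0.04512207731409134 103 120
[(-14, np.float64(1.4)), (-11, np.float64(2.0)), (-8, np.float64(2.6)), (-5, np.float64(2.9)), (-2, np.float64(3.5)), (0, np.float64(3.5)), (3, np.float64(3.8)), (6, np.float64(3.5)), (9, np.float64(3.5)), (12, np.float64(2.9)), (15, np.float64(3.5)), (18, np.float64(3.5)), (21, np.float64(3.5)), (24, np.float64(2.9)), (27, np.float64(2.0)), (30, np.float64(1.7)), (33, np.float64(1.4))]
w8.pkl [(30, np.float64(65.0), 96, 155), (34, np.float64(67.0), 101, 156), (38, np.float64(67.5), 100, 155), (42, np.float64(68.5), 100, 159), (46, np.float64(69.0), 114, 162), (50, np.float64(60.5), 127, 165), (54, np.float64(70.5), 140, 205), (58, np.float64(45.0), 97, 230), (62, np.float64(87.5), 18, 160), (66, np.float64(86.5), 16, 20)]
167 142
```

View pics/m.png

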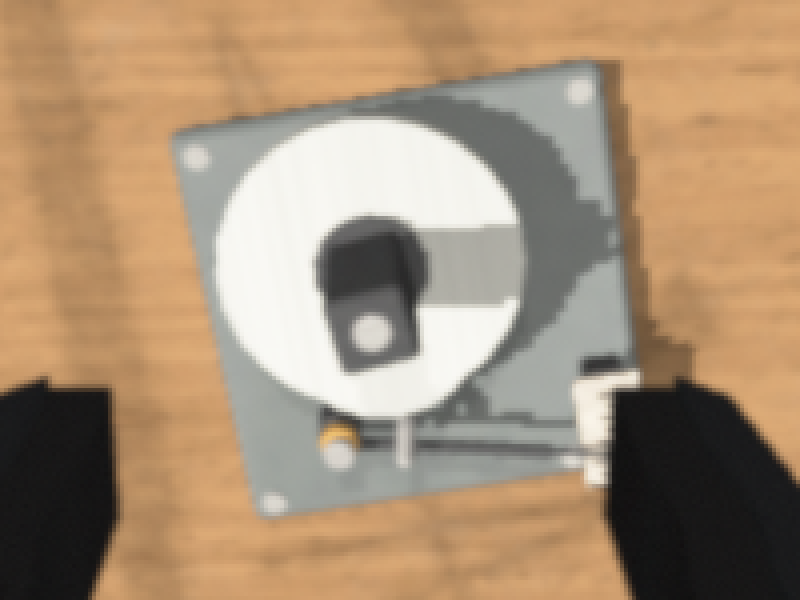

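The last picture shows the wheel seated flat with its bulge at the feeler (400,430) and the needle swung outwards to about (600,452). The numbers agree: bulge centred at ≈8–9° against the feeler's 8°, needle ≈0.24 rad, and the wheel centre within 0.2 mm. The gripper is clear of everything, so I'm handing in.

```bash
python3 -c "
from cell import robot,observe
print(robot.close_job(),observe()['time_s'])"
```

```text
the job is handed in; nothing more can be done
the job is handed in; nothing more can be done
```

I handed the job in at about 22 s of robot time. The wheel is seated and released with its high spot at the feeler. No verdict is given.

**What I did:** I set the aluminium wheel on the stand with the high spot turned away from the feeler and let go; the needle read about 0.055 rad. I then took it again by the grip and turned it clockwise in two grips (87° and 82°) to the high-spot angle found in the images. I stopped there and did not sweep past the peak.

**Last checks:**
- **Seating:** the wheel's centre was within about 0.2 mm of the measured seat position, and its apparent size matched the seated height.
- **High spot:** centred at about 8–9°, against the feeler direction of 8°.
- **Needle:** about 0.24 rad. Single points along the needle gave roughly 0.19 to 0.25, so this is an image estimate only.
- **Clearance:** the gripper was open and well clear, with only sensor noise on the force. I did not re-measure the jar and dish, but the arm never went near them.

**What went wrong or disagreed:**
- **First grasp:** it closed on nothing, because the fingertips appear about 35 mm behind the reported TCP. I measured that offset, corrected for it and grasped normally; the wheel had not moved.
- **Arm position:** the arm often ended 2–5 mm off its commanded position, so I corrected it step by step.
- **Rim fit:** one fit with the gripper in view failed because the fingers hid part of the rim. I repeated it from higher up.

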